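# Walk a wooden case end over end onto its mat

### The job

The wooden case is too wide to grip and must not be dragged, or it will scratch the worktop, so walk it end over end along its own length to the cork mat (the groove across each of its ends takes a fingertip): tip it up until it stands on the end nearer the mat, lay it down gently on its other broad face, then tip it up about its other end so that it finishes standing upright and squarely on the mat. Do not lift it off the worktop, do not let it fall, and leave the tin, the lemon and the garlic where they are.

Things in the scene. Friction and masses are not known exactly. Their poses are not given: they have to be found in the camera images.
- case: Closed wooden box, one rigid piece, 120 mm long (own x) x 100 wide (y) x 62 thick (z), 0.3 to 0.65 kg, evenly filled; friction on the worktop 0.5 to 0.7. Origin at its centre: 31 mm up lying flat, 60 mm standing on end. Starts flat, z up, +x pointing along its way to the mat. Each end has a finger groove across the full width. Standing, it tips over beyond 27 degrees.
- front_groove (a point): Centre of the mouth of the groove in the case's +x end (nearer the mat at the start; on the first pivot the case stands on this end). Groove: along y, open at both sides, 42 mm high (z -21 to +21 mm from here), 20 mm deep, between two flat lips 10 mm thick whose outer faces are the end face on which it can stand. Axes as the case.
- back_groove (a point): Centre of the mouth of the same groove in the case's -x end (away from the mat at the start; a fingertip tilted about 45 degrees enters it and bears up under the upper lip). 120 mm from front_groove. Axes as the case, so the groove goes in along +x. The case finishes standing on this end.
- mat: Cork mat fixed flat on the worktop, 120 mm (own x) x 160 mm (y), 1 mm thin, no step; origin at its centre. Its x is parallel to the case's at the start; its centre lies 273 mm (within 10) ahead of the case's along x = 1.5 x (120 + 62), where the case stands after three quarter turns without sliding. The way between is clear; a wall stands to its left (y = 0.47) and a shelf behind.
- tin: Low round fish tin, 86 mm across, 40 mm high, origin at the centre of its underside. Bystander, loose, beside the way.
- lemon: Yellow lemon, about 78 x 55 x 56 mm, origin under its centre on the worktop. Bystander, loose, beside the way.
- garlic: Bulb of garlic, 60 mm across and 59 mm high, origin under its centre on the worktop. Bystander, loose, beside the way.
Things that resemble listed ones, but are neither listed nor needed, are in the scene too. Of the things that look like the case, the larger one is meant.

How it is judged:
By the outcome, as a careful person would: the job done as asked, in the order asked, and still so for the second after the job is handed in, with the robot touching nothing.
It also fails if it takes over 58 s, if anything falls off the work surface, if the arm or the gripper's body presses on something with over 40 N, if the wrist force passes 120 N, or if a joint passes its speed limit or range.

### The arm

A 6-joint arm with a two-finger parallel gripper is mounted at the origin on a cart in front of the work surface, level with it; the furniture and walls round the work are solid. World frame = base frame: x ahead of the robot, y to its left, z up, the work surface at z = 0. Lengths are in m, angles in degrees, forces in N, time in s.
With the tool pointing down it reaches from about 0.25 to 0.725 m from the base axis. Payload 9.7 kg.
Tool frame: the origin (TCP) lies on the centre line of the jaws, within the pads' length; the fingertips stand r.tip_reach ahead of it and the grasp point (between the pads) lies 3 mm ahead of it (r.tip_reach is the distance from the TCP to the fingertips, in m); z points along the fingers, y is the line along which they close (so a half turn about z gives the same grasp; the last joint's range is limited). The gripper opens to 85 mm and grips with 20 to 120 N. Pads are 22 mm wide; open, the fingers measure 114 mm over their backs; the gripper's body (76 mm by 85 mm) begins 54 mm behind the grasp point. The pads swing forward as they close: fully open they stand 13 mm farther back than shut.
Start: joints at [-63.942, 4.979, 10.078, 95.1, 0, 90], TCP at [0.242, -0.494, 0.253] pointing down, gripper open.
Joint ranges: [-179.16, 179.16], [-48.56, 103.87], [-65.8, 70.77], [-126.05, 130.52], [-82.76, 87.17], [-180, 180]. Speed limits (degrees/s): [127.2, 127.2, 147.25, 180, 180, 180].

### API

Orientations are given as a 3x3 rotation matrix whose columns are the frame's x, y, z axes.
In Python, from cell import r, viewer, ticket gives the robot as it stands.
- The arm moves only by the tool move_arm, never from a script. Its argument "plan" is a list of rows, each a list of 7 numbers: the shift along the world's x, y, z in cm, then the turn, a rotation vector about the world's x, y, z in degrees, then the gripper's target within -1 to 1 (shut at 1, half-way at 0, fully open at -1). A call has 1 to 10 rows; each row shifts and turns the commanded pose from where the row before left it; what a row does not reach is not made up. A row lasts 1/8 s, in which the tool goes at most 62.5 mm and 10.7 degrees, less where a joint would pass 70% of its speed; a pose out of reach is approached as far as the arm can. A call is refused whole if a number of a shift passes 6.25 or a number of a turn 10.7, either way. A call with a gripper value outside its range is refused whole. The fingers move at their own pace and stop on an object; "grip_force" is the grip in N (left out, the last holds). Time passes only in rows, so rows that do not move let the fingers close. It gives the time, the measured TCP pose, the force and the opening at its end, in the units of the state.
- r.observe(): the state, without advancing time (a new reading comes with each control period).
- viewer.read_camera(name): name is "scene" or "top"; returns the picture (420x560x3 uint8, red, green, blue); there is no depth.
- viewer.camera_info(name): a dict with "vertical_fov" (degrees; the focal length in pixels is half the picture's height over the tangent of half this angle, whatever the lens; pixels are square), "cx", "cy" (the principal point, pixels), "dist" ([k1, k2, p1, p2, k3] as OpenCV has them; the pictures are not rectified), "eye" and "attitude" of the camera in the world. Camera axes: x right, y down, z forward; pixel columns grow to the right and rows downward; lengths in m; the calibration is good to about 2 mm. A picture is of the moment at which its call begins. camera_info takes no time and is no camera call.
- ticket.hand_in(): hands the job in, once; it reports no verdict.
The state is a dict: "clock": time; "q": joint angles; "dq": joint speeds; "joint_torque": joint torques, N m; "tool_pos": TCP position; "orientation": TCP orientation; "wrist_force": force on the tool from outside, world axes, zero at the start; "ft_torque": the same for the moment, N m; "grip_width": opening from 0.0 (shut) to 1.0 (fully open).
Only numpy, scipy, OpenCV 4.12 (cv2) and the standard library are available. Lean on these libraries where they do the work, as an engineer would, in place of code of your own. Each camera call takes 0.05 s, during which the arm holds its last target. There are 200 camera calls.

## Working session

There is one attempt and no reset: what is moved stays moved. The work goes in short steps, Python scripts to look and compute and a tool call to move; the robot and the scene stay as the last step left them, time stands still between calls to the robot, and variables do not carry over. Pictures are saved under pics/ and viewed, on a budget of 10 in all, crops included, one or two more only if the job needs it, and the job is handed in when it is done.

Besides the shell and the picture viewer there is one more tool, called as name(argument=value, ...), one argument or row to a line, values as JSON. move_arm: Moves the arm, as the interface text tells. Its arguments: {"type":"object","properties":{"plan":{"type":"array"},"grip_force":{"type":"number"}},"required":["plan"]}

```bash
mkdir -p pics; ls; python3 - <<'E'
from cell import r, viewer
import cv2
for n in ("scene","top"):
    im=viewer.read_camera(n); cv2.imwrite(f"pics/{n}0.png",im[:,:,::-1]); print(n,viewer.camera_info(n))
s=r.observe(); print(s, r.tip_reach)
E
```

```text
pics
scene {'vertical_fov': 51.05652319002013, 'cx': 275.567212317856, 'cy': 210.73540897397243, 'dist': array([-0.11392678,  0.        ,  0.        ,  0.        ,  0.        ]), 'eye': array([ 0.96819741, -0.14990498,  0.8708826 ]), 'attitude': array([[ 0.61784446,  0.67319405, -0.40629791],
       [ 0.78626458, -0.52401815,  0.32740339],
       [ 0.00749853, -0.52174203, -0.85307035]])}
top {'vertical_fov': 52.67268657373021, 'cx': 278.3860769857738, 'cy': 208.2378171916656, 'dist': array([-0.07084272,  0.        ,  0.        ,  0.        ,  0.        ]), 'eye': array([0.47879401, 0.15400735, 0.94426613]), 'attitude': array([[ 8.60388100e-04, -9.90207213e-01,  1.39602773e-01],
       [-9.99759547e-01, -3.91064594e-03, -2.15767104e-02],
       [ 2.19113513e-02, -1.39550640e-01, -9.89972480e-01]])}
{'clock': 0.1, 'q': array([-6.39418630e+01,  5.00853513e+00,  1.00383621e+01,  9.50991136e+01,
        1.64005872e-04,  9.00005619e+01]), 'dq': array([-0.01056687, -0.03051932,  0.04350203,  0.1328375 ,  0.00313752,
        0.03527925]), 'joint_torque': array([-6.59651414e-04, -5.21562624e+01,  4.65651691e+01,  1.60493120e-02,
       -6.53116285e-05, -2.32794997e-05]), 'tool_pos': array([ 0.24152768, -0.49393077,  0.25264266]), 'orientation': array([[ 8.98353085e-01,  4.39273781e-01, -5.28644259e-04],
       [ 4.39274099e-01, -8.98352427e-01,  1.08761200e-03],
       [ 2.85058157e-06, -1.20927933e-03, -9.99999269e-01]]), 'wrist_force': array([-0.20187111,  0.07021094, -0.74596597]), 'ft_torque': array([0.01721607, 0.01387978, 0.01046963]), 'grip_width': 1.0001070874433249} 0.022
```

View pics/top0.png

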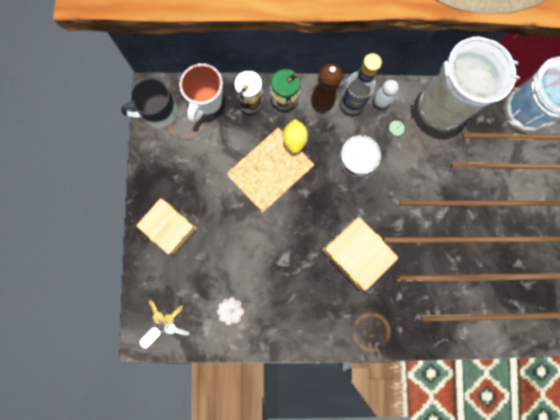

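View pics/scene0.png

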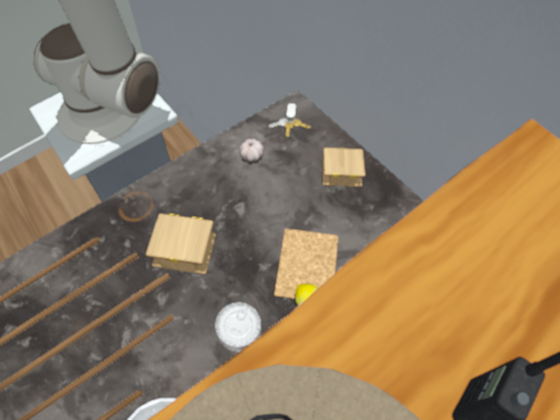

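The top view shows the larger case at about (361,254), the mat at (270,170), the lemon beside the mat at (295,136), the tin at (361,155) and the garlic at (230,311). I'll enlarge the view to read the corners.

```bash
python3 - <<'E'
import cv2
im=cv2.imread("pics/top0.png")
a=cv2.resize(im[205:305,310:410],None,fx=5,fy=5,interpolation=cv2.INTER_CUBIC)
b=cv2.resize(im[115:215,225:325],None,fx=3,fy=3,interpolation=cv2.INTER_CUBIC)
b=cv2.copyMakeBorder(b,0,200,0,0,cv2.BORDER_CONSTANT)
cv2.imwrite("pics/crop1.png",cv2.hconcat([a,b]))
E
```

```text
(no output)
```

View pics/crop1.png

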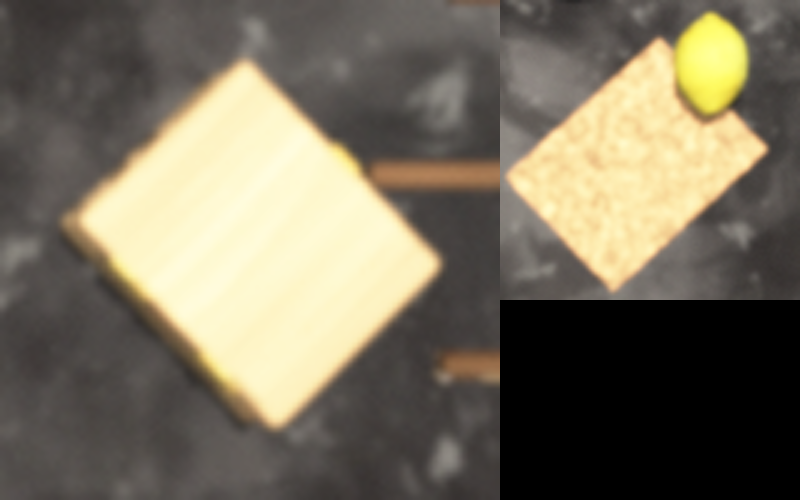

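```bash
cat > h.py <<'E'
import numpy as np, cv2
from cell import r, viewer
def KD(n):
    c=viewer.camera_info(n); f=210/np.tan(np.radians(c["vertical_fov"]/2))
    return np.array([[f,0,c["cx"]],[0,f,c["cy"]],[0,0,1]]),c["dist"],c["eye"],c["attitude"]
def ray(n,p,z):
    K,d,e,A=KD(n); u=cv2.undistortPoints(np.array(p,float).reshape(-1,1,2),K,d)[:,0]
    v=np.c_[u,np.ones(len(u))]@A.T
    z=np.broadcast_to(z,len(u)); return e+v*((z-e[2])/v[:,2])[:,None]
def proj(n,P):
    K,d,e,A=KD(n); P=(np.atleast_2d(P)-e)@A
    return cv2.projectPoints(P,np.zeros(3),np.zeros(3),K,d)[0][:,0]
E
python3 - <<'E'
from h import *
c=np.array([(246,60),(442,264),(277,430),(80,215)])/5+[309.6,204.6]
m=(np.array([(659,38),(768,149),(613,292),(507,178)])-[500,0])/3+[224.7,114.7]
for n,p,z in(("case",c,.062),("mat",m,.001)):
    P=ray("top",p,z); print(n,P.round(4),P.mean(0).round(4))
    for i in range(4):
        d=P[(i+1)%4]-P[i]; print(np.linalg.norm(d).round(4),np.degrees(np.arctan2(d[1],d[0])).round(2))
print(ray("top",[(295,136),(361,155),(230,311)],[.028,.04,.03]).round(3))
C=ray("top",c,.062).mean(0);M=ray("top",m,.001).mean(0);d=M-C;print(np.linalg.norm(d[:2]),np.degrees(np.arctan2(d[1],d[0])))
E
```

```text
case [[ 0.5861 -0.0349  0.062 ]
 [ 0.5003 -0.1158  0.062 ]
 [ 0.4321 -0.0443  0.062 ]
 [ 0.5208  0.0364  0.062 ]] [ 0.5098 -0.0396  0.062 ]
0.1179 -136.69
0.0988 133.62
0.1199 42.29
0.0966 -47.54
mat [[0.8008 0.1352 0.001 ]
 [0.7134 0.052  0.001 ]
 [0.6031 0.1694 0.001 ]
 [0.6897 0.2501 0.001 ]] [0.7018 0.1517 0.001 ]
0.1206 -136.4
0.1611 133.24
0.1184 42.97
0.1598 -45.96
[[ 0.772  0.097  0.028]
 [ 0.726 -0.048  0.04 ]
 [ 0.388  0.236  0.03 ]]
0.27099534767026795 44.905543249397894
```

```bash
python3 - <<'E'
from cell import r, viewer, ticket
for o in (r,viewer): print([a for a in dir(o) if not a.startswith("__")])
from h import *
C=np.array([.510,-.040]);a=np.radians(43);u=np.array([np.cos(a),np.sin(a)]);v=np.array([-u[1],u[0]])
P=[np.r_[C+s*u+w*v,z] for s in(-60e-3,60e-3) for w in(-.05,.05) for z in(0,.062)]
im=cv2.imread("pics/scene0.png")
for p in proj("scene",P): cv2.circle(im,tuple(np.round(p).astype(int)),1,(0,0,255),-1)
M=np.array([.7018,.1517])
for p in proj("scene",[np.r_[M+s*u+w*v,.001] for s in(-.06,.06) for w in(-.08,.08)]): cv2.circle(im,tuple(np.round(p).astype(int)),1,(255,0,0),-1)
cv2.imwrite("pics/chk.png",cv2.resize(im[190:330,130:370],None,fx=3,fy=3))
E
```

```text
['IKError', 'observe', 'tip_reach']
['camera_info', 'read_camera']
```

View pics/chk.png

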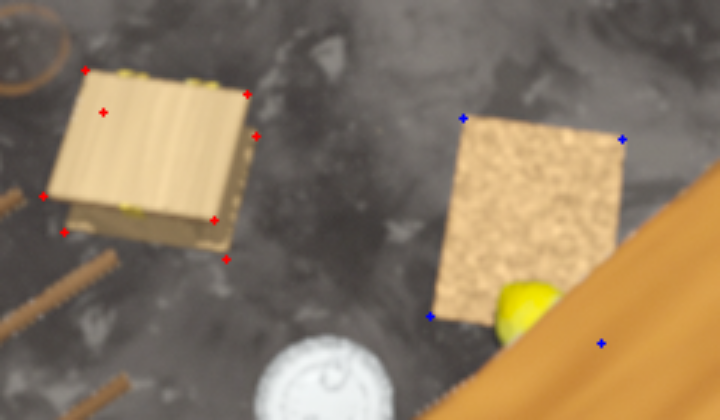

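The points projected from the top view land on the case and the mat in the scene view, so the two cameras agree. The case is at (0.510,-0.040) with yaw 43°, and the way runs ahead to the mat. I'll write a path helper and make the first approach.

```bash
cat >> h.py <<'E'
from scipy.spatial.transform import Rotation as Ro, Slerp
C=np.array([.510,-.040]); YAW=np.radians(43); U=np.array([np.cos(YAW),np.sin(YAW),0]); V=np.array([-U[1],U[0],0]); Z=np.array([0,0,1.])
def Rhook(phi):            # tool points ahead (U) and down, phi below horizontal; y = -V
    f=np.radians(phi); z=np.cos(f)*U-np.sin(f)*Z; x=np.sin(f)*U+np.cos(f)*Z
    return np.c_[x,np.cross(z,x),z]
def Rside(tau,roll=0):     # tool points to -V and down tau, y along +-U
    f=np.radians(tau); z=-np.cos(f)*V-np.sin(f)*Z; y=-U
    return np.c_[np.cross(y,z),y,z]@Ro.from_euler('z',roll,degrees=True).as_matrix()
def pt(s,w,z): return np.r_[C,0]+s*U+w*V+z*Z     # metres
def tcp(tip,R): return tip-r.tip_reach*R[:,2]
def plan(wps,grip,n=None,P0=None):  # wps list of (TCP pos,R,nrows); prints rows
    o=r.observe(); p,R=(o["tool_pos"],o["orientation"]) if P0 is None else P0
    rows=[]
    for q,Q,k in wps:
        rv=Ro.from_matrix(Q@R.T).as_rotvec(degrees=True); d=(q-p)*100
        k=max(k,int(np.ceil(max(np.abs(d).max()/6.2,np.linalg.norm(d)/6.2,np.linalg.norm(rv)/10.5))))
        p0=p;R0=R
        for i in range(1,k+1):
            t=p0+(q-p0)*i/k; T=Ro.from_rotvec(rv*i/k,degrees=True).as_matrix()@R0
            dd=np.round((t-p)*100*20)/20; w=np.round(Ro.from_matrix(T@R.T).as_rotvec(degrees=True)*2)/2
            p=p+dd/100; R=Ro.from_rotvec(w,degrees=True).as_matrix()@R
            rows.append([float(a) for a in dd]+[float(a) for a in w]+[grip])
    for i in range(0,len(rows),10): print(str(rows[i:i+10]).replace(" ",""),"\n")
    return p,R
def state():
    o=r.observe(); R=o["orientation"]; t=o["tool_pos"]+r.tip_reach*R[:,2]; d=t-np.r_[C,0]
    print("t",o["clock"].round(2),"tcp",o["tool_pos"].round(4),"tip s,w,z mm",(np.array([d@U,d@V,d[2]])*1e3).round(1),"zdir(u,v,z)",np.round([R[:,2]@U,R[:,2]@V,R[2,2]],2),"F(u,v,z)",np.round([o["wrist_force"]@U,o["wrist_force"]@V,o["wrist_force"][2]],1),"q",o["q"].round(0),o["grip_width"].round(2),r.tip_reach)
E
python3 - <<'E'
from h import *
R=Rhook(35)
plan([(np.array([.33,-.30,.25]),Rhook(60),6),(tcp(pt(-.11,0,.05),R),R,5)],1)
E
```

```text
[[1.45,3.25,-0.05,3.0,-4.0,3.0,1],[1.5,3.2,-0.05,2.5,-4.5,2.5,1],[1.45,3.25,-0.05,3.0,-4.0,3.0,1],[1.5,3.25,-0.05,3.0,-4.0,2.5,1],[1.45,3.2,-0.0,2.5,-4.0,3.0,1],[1.5,3.25,-0.05,3.0,-4.5,2.5,1],[1.75,3.45,-3.75,3.5,-3.5,0.0,1],[1.7,3.45,-3.75,3.5,-3.5,0.0,1],[1.75,3.45,-3.75,3.5,-4.0,0.0,1],[1.7,3.45,-3.75,3.0,-3.5,0.0,1]] 

[[1.75,3.45,-3.75,3.5,-3.5,0.0,1]]
```

move_arm(
  plan=[
    [1.45,3.25,0,3,-4,3,1],
    [1.5,3.2,0,2.5,-4.5,2.5,1],
    [1.45,3.25,0,3,-4,3,1],
    [1.5,3.25,0,3,-4,2.5,1],
    [1.45,3.2,0,2.5,-4,3,1],
    [1.5,3.25,-0.3,3,-4.5,2.5,1],
    [1.75,3.45,-3.75,3.5,-3.5,0,1],
    [1.7,3.45,-3.75,3.5,-3.5,0,1],
    [1.75,3.45,-3.75,3.5,-4,0,1],
    [1.7,3.45,-3.75,3,-3.5,0,1],
  ],
)

```text
clock: 1.35
tool_pos: [0.3993, -0.1608, 0.0989]
orientation: [[0.468, 0.681, 0.563], [0.439, -0.733, 0.52], [0.767, 0.003, -0.642]]
wrist_force: [1.1, -0.4, 0.8]
grip_width: 0.001
```

```bash
python3 - <<'E'
from h import *
state()
R=Rhook(35)
plan([(tcp(pt(-.09,0,.03),R),R,4),(tcp(pt(-.048,0,.021),R),R,5)],1)
E
```

```text
Traceback (most recent call last):
  File "h.py", line 39, in state
    print("t",o["clock"].round(2),"tcp",o["tool_pos"].round(4),"tip s,w,z mm",(np.array([d@U,d@V,d[2]])*1e3).round(1),"zdir(u,v,z)",np.round([R[:,2]@U,R[:,2]@V,R[2,2]],2),"F(u,v,z)",np.round([o["wrist_force"]@U,o["wrist_force"]@V,o["wrist_force"][2]],1),"q",o["q"].round(0),o["grip_width"].round(2),r.tip_reach)
              ^^^^^^^^^^^^^^^^
AttributeError: 'float' object has no attribute 'round'
```

```bash
sed -i 's/o\["clock"\].round(2)/round(o["clock"],2)/; s/o\["grip_width"\].round(2)/round(float(o["grip_width"]),2)/' h.py; python3 - <<'E'
from h import *
im=viewer.read_camera("scene")
cv2.imwrite("pics/s1.png",cv2.resize(im[100:310,80:300,::-1],None,fx=2.8,fy=2.8,interpolation=cv2.INTER_CUBIC))
state()
R=Rhook(35)
plan([(tcp(pt(-.09,0,.03),R),R,4),(tcp(pt(-.048,0,.021),R),R,5)],1)
E
```

```text
t 1.4 tcp [ 0.397  -0.1554  0.0921] tip s,w,z mm [-144.4   -7.3   78. ] zdir(u,v,z) [ 0.77  0.   -0.64] F(u,v,z) [ 0.1  2.2 -6.1] q [-50. -14. -36.  71.  50.  86.] -0.01 0.022
[[0.85,1.05,-1.25,0.5,-1.0,0.0,1],[0.85,1.05,-1.2,1.0,-1.0,0.0,1],[0.85,1.05,-1.25,0.5,-1.0,0.0,1],[0.85,1.05,-1.25,1.0,-1.0,0.0,1],[0.6,0.55,-0.2,-0.0,0.0,0.0,1],[0.65,0.6,-0.15,-0.0,0.0,0.0,1],[0.6,0.55,-0.2,-0.0,0.0,0.0,1],[0.6,0.55,-0.15,-0.0,0.0,0.0,1],[0.6,0.6,-0.2,-0.0,0.0,0.0,1]]
```

View pics/s1.png

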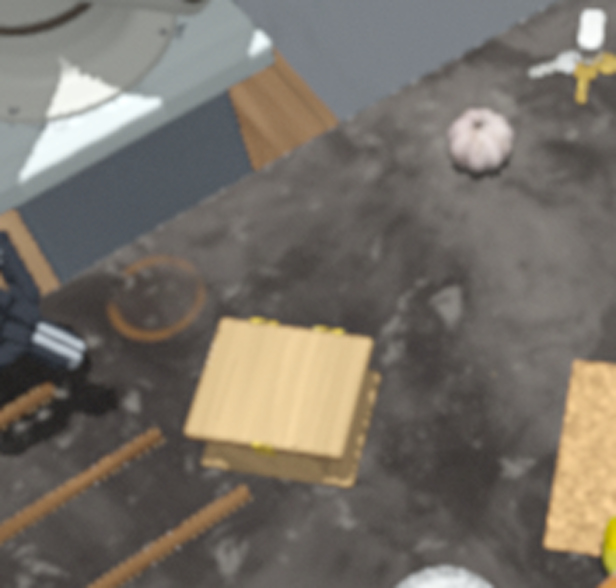

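The gripper tip is at about (80,345) in the crop, behind the case's back end at about (195,390), and the way is clear. The reading overshot slightly, so I'll settle before entering the groove.

move_arm(
  plan=[
    [0.8,1.2,-1.4,0.5,-1,0,1],
    [0.8,1.2,-1.4,1,-1,0,1],
    [0.8,1.2,-1.4,0.5,-1,0,1],
    [0.8,1.2,-1.4,1,-1,0,1],
    [0,0,0,0,0,0,1],
    [0,0,0,0,0,0,1],
  ],
)

```text
clock: 2.15
tool_pos: [0.4311, -0.1145, 0.0448]
orientation: [[0.414, 0.68, 0.605], [0.399, -0.733, 0.551], [0.818, 0.013, -0.575]]
wrist_force: [-0.3, -0.1, 0.3]
grip_width: -0.0
```

```bash
python3 - <<'E'
from h import *
state()
R=Rhook(35)
plan([(tcp(pt(-.062,0,.024),R),R,4),(tcp(pt(-.048,0,.021),R),R,3)],1)
E
```

```text
t 2.15 tcp [ 0.4311 -0.1145  0.0448] tip s,w,z mm [-90.5  -0.9  32.2] zdir(u,v,z) [ 0.82 -0.01 -0.58] F(u,v,z) [-0.3  0.2  0.3] q [-44. -15. -45.  54.  55.  96.] -0.0 0.022
[[0.5,0.5,-0.2,0.0,0.0,0.0,1],[0.5,0.5,-0.2,0.5,0.0,0.0,1],[0.55,0.5,-0.2,-0.0,0.5,0.0,1],[0.5,0.5,-0.2,0.0,-0.0,0.0,1],[0.35,0.3,-0.1,0.0,-0.0,0.0,1],[0.3,0.35,-0.1,0.0,-0.0,0.0,1],[0.35,0.3,-0.1,0.0,-0.0,0.0,1]]
```

move_arm(
  plan=[
    [0.5,0.5,-0.2,0,0,0,1],
    [0.5,0.5,-0.2,0.5,0,0,1],
    [0.55,0.5,-0.2,0,0.5,0,1],
    [0.5,0.5,-0.2,0,0,0,1],
    [0.35,0.3,-0.1,0,0,0,1],
    [0.3,0.35,-0.1,0,0,0,1],
    [0.35,0.3,-0.1,0,0,0,1],
    [0,0,0,0,0,0,1],
  ],
)

```text
clock: 3.15
tool_pos: [0.4617, -0.0843, 0.0332]
orientation: [[0.421, 0.68, 0.6], [0.392, -0.733, 0.556], [0.818, 0.001, -0.576]]
wrist_force: [0.1, 0.0, -0.3]
grip_width: 0.0
```

```bash
cat >> h.py <<'E'
def tipcase(th,ph,delta):      # tip centre in (s,z) mm when finger bears on upper lip, case turned th about (piv,0)
    a=np.radians(ph-th); e=21-delta*np.tan(a)-11/np.cos(a) if a>=0 else 21-11*np.cos(a)
    x,z=-120+delta,31+e; t=np.radians(th)       # relative to pivot edge
    return x*np.cos(t)+z*np.sin(t), -x*np.sin(t)+z*np.cos(t)
def liftpath(piv,ths,phis,delta,w=0):
    for th,ph in zip(ths,phis):
        s,z=tipcase(th,ph,delta); R=Rhook(ph); yield tcp(pt((piv+s)/1e3,w,z/1e3),R),R
E
python3 - <<'E'
from h import *
state()
ths=np.arange(0,61,5); phis=np.interp(ths,[0,90],[35,55])
print(np.round([[piv*0+x for x in tipcase(t,p,12)] for piv in [0] for t,p in zip(ths,phis)],1).tolist())
plan([(q,R,1) for q,R in liftpath(60,ths,phis,12)],1)
E
```

```text
t 3.15 tcp [ 0.4617 -0.0843  0.0332] tip s,w,z mm [-47.6   0.5  20.6] zdir(u,v,z) [ 0.82 -0.   -0.58] F(u,v,z) [ 0.1 -0.  -0.3] q [-37. -16. -47.  45.  54. 107.] 0.0 0.022
[[-108.0, 30.2], [-104.8, 41.2], [-100.5, 51.7], [-95.3, 61.6], [-89.1, 70.9], [-82.1, 79.4], [-74.4, 87.2], [-66.0, 94.1], [-56.9, 100.2], [-47.4, 105.4], [-38.0, 109.1], [-28.3, 112.0], [-18.3, 114.1]]
[[0.0,-0.05,0.95,0.0,-0.0,0.0,1],[0.25,0.2,1.15,-0.5,0.5,0.0,1],[0.35,0.3,1.1,-1.0,1.0,0.0,1],[0.4,0.4,1.0,-0.5,1.0,0.0,1],[0.45,0.45,0.95,-1.0,0.5,0.0,1],[0.55,0.5,0.9,-0.5,1.0,0.0,1],[0.6,0.55,0.8,-1.0,1.0,0.0,1],[0.6,0.6,0.75,-0.5,0.5,0.0,1],[0.7,0.6,0.6,-1.0,1.0,0.0,1],[0.7,0.7,0.55,-0.5,1.0,0.0,1]] 

[[0.75,0.65,0.4,-1.0,0.5,0.0,1],[0.7,0.7,0.35,-0.5,1.0,0.0,1],[0.75,0.7,0.25,-1.0,0.5,0.0,1]]
```

move_arm(
  plan=[
    [0,0,0.5,0,0,0,1],
    [0,0,0.45,0,0,0,1],
    [0.25,0.2,1.15,-0.5,0.5,0,1],
    [0.35,0.3,1.1,-1,1,0,1],
    [0.4,0.4,1.0,-0.5,1,0,1],
    [0,0,0,0,0,0,1],
  ],
)

```text
clock: 3.9
tool_pos: [0.4725, -0.0754, 0.077]
orientation: [[0.454, 0.681, 0.574], [0.422, -0.732, 0.535], [0.785, -0.001, -0.62]]
wrist_force: [-1.2, -2.0, -0.2]
grip_width: 0.002
```

```bash
python3 - <<'E'
from h import *
state()
im=viewer.read_camera("scene")
cv2.imwrite("pics/s2.png",cv2.resize(im[150:310,80:300,::-1],None,fx=2.8,fy=2.8,interpolation=cv2.INTER_CUBIC))
E
```

```text
t 3.9 tcp [ 0.4725 -0.0754  0.077 ] tip s,w,z mm [-34.3  -0.4  63.4] zdir(u,v,z) [ 0.78 -0.   -0.62] F(u,v,z) [-2.2 -0.7 -0.2] q [-34. -20. -44.  50.  50. 111.] 0.0 0.022
```

View pics/s2.png

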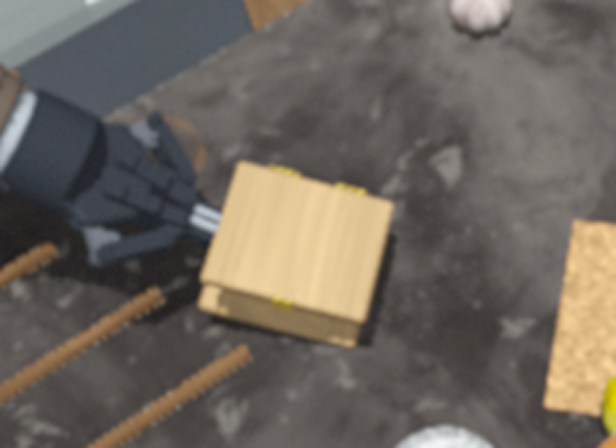

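The case is tipping with the fingertip in the groove. I'll fit its pose from the corners I read: (240,162), (392,202), (365,318) and (203,280).

```bash
cat >> h.py <<'E'
from scipy.optimize import least_squares
def fit(cam,obs,x0):   # obs: list of ((x,y,z) case corner mm, pixel); case pose: rotated th nose-down about edge at s=piv (piv edge passes case local ex); returns piv,w,yaw off,th
    L=np.array([o[0] for o in obs],float); px=np.array([o[1] for o in obs])
    def P(x):
        t=np.radians(x[3]); a=np.radians(x[2]); l=L-np.array(PIV)
        s=l[:,0]*np.cos(t)+l[:,2]*np.sin(t); z=-l[:,0]*np.sin(t)+l[:,2]*np.cos(t); y=l[:,1]
        return np.array([pt(x[0]/1e3+(si*np.cos(a)-yi*np.sin(a))/1e3,x[1]/1e3+(si*np.sin(a)+yi*np.cos(a))/1e3,zi/1e3) for si,yi,zi in zip(s,y,z)])
    f=lambda x:(proj(cam,P(x))-px).ravel()
    q=least_squares(f,x0); return q.x.round(1), np.abs(q.fun).round(1)
PIV=(60,0,-31)
E
python3 - <<'E'
from h import *
c=lambda x,y:(79.7+x/2.8,149.7+y/2.8)
print(fit("scene",[((-60,50,31),c(240,162)),((60,50,31),c(392,202)),((60,-50,31),c(365,318)),((-60,-50,31),c(203,280)),((60,-50,-31),c(357,345))],[60,0,0,15]))
ths=np.arange(20,91,3.5); phis=np.interp(ths,[0,90],[35,55])
o=r.observe()
plan([(q,R,1) for q,R in liftpath(60,ths,phis,12)],1)
E
```

```text
(array([64. ,  4. ,  0.9, 13.4]), array([0.5, 0.2, 0.6, 1. , 0.3, 0. , 0.5, 0.2, 0. , 1.2]))
[[0.4,0.4,0.85,-1.0,1.0,0.0,1],[0.4,0.35,0.65,-0.5,0.5,0.0,1],[0.4,0.35,0.6,-0.5,0.5,0.0,1],[0.4,0.4,0.55,-0.5,0.5,0.0,1],[0.45,0.4,0.5,-0.5,0.5,0.0,1],[0.45,0.45,0.5,-0.5,0.5,0.0,1],[0.5,0.45,0.4,-0.5,0.5,0.0,1],[0.5,0.5,0.4,-0.5,0.5,0.0,1],[0.5,0.45,0.3,-0.5,1.0,0.0,1],[0.5,0.45,0.25,-0.5,0.5,0.0,1]] 

[[0.5,0.5,0.2,-0.5,0.5,0.0,1],[0.55,0.5,0.2,-0.5,0.5,0.0,1],[0.55,0.5,0.1,-0.5,0.5,0.0,1],[0.5,0.5,0.1,-0.5,0.5,0.0,1],[0.55,0.5,0.05,-1.0,0.5,0.0,1],[0.55,0.5,0.0,-0.5,1.0,0.0,1],[0.55,0.5,-0.05,-0.5,0.5,0.0,1],[0.55,0.5,-0.05,-0.5,0.5,0.0,1],[0.55,0.5,-0.15,-0.5,0.5,0.0,1],[0.55,0.5,-0.2,-0.5,0.5,0.0,1]] 

[[0.5,0.5,-0.2,-0.5,0.5,0.0,1]]
```

move_arm(
  plan=[
    [0.4,0.4,0.85,-1,1,0,1],
    [0.4,0.4,0.65,-0.5,0.5,0,1],
    [0.45,0.4,0.6,-0.5,0.5,0,1],
    [0.45,0.4,0.55,-0.5,0.5,0,1],
    [0.45,0.4,0.5,-0.5,0.5,0,1],
    [0.45,0.45,0.5,-0.5,0.5,0,1],
    [0.5,0.45,0.4,-0.5,0.5,0,1],
    [0.5,0.5,0.4,-0.5,0.5,0,1],
    [0.5,0.45,0.3,-0.5,1,0,1],
  ],
)

```text
clock: 5.08
tool_pos: [0.5129, -0.0368, 0.123]
orientation: [[0.528, 0.68, 0.509], [0.485, -0.733, 0.476], [0.697, -0.005, -0.717]]
wrist_force: [0.2, 0.1, -0.9]
grip_width: -0.002
```

```bash
python3 - <<'E'
from h import *
state()
ths=np.arange(51,91,3.); phis=np.interp(ths,[0,90],[35,55])
plan([(q,R,1) for q,R in liftpath(62,ths,phis,12)],1)
E
```

```text
t 5.08 tcp [ 0.5129 -0.0368  0.123 ] tip s,w,z mm [ 19.6   0.4 107.2] zdir(u,v,z) [ 0.7   0.   -0.72] F(u,v,z) [ 0.2 -0.1 -0.9] q [-23. -21. -37.  53.  40. 122.] -0.0 0.022
[[0.5,0.4,0.25,-0.5,0.0,0.0,1],[0.45,0.4,0.2,-0.5,0.5,0.0,1],[0.45,0.45,0.15,-0.5,0.5,0.0,1],[0.45,0.4,0.15,-0.5,0.5,0.0,1],[0.45,0.45,0.1,-0.5,0.5,0.0,1],[0.45,0.4,0.1,-0.5,0.5,0.0,1],[0.5,0.45,0.0,-0.5,0.5,0.0,1],[0.45,0.45,0.0,-0.0,0.5,0.0,1],[0.45,0.45,-0.0,-0.5,0.5,0.0,1],[0.5,0.4,-0.05,-0.5,0.5,0.0,1]] 

[[0.45,0.45,-0.1,-0.5,0.5,0.0,1],[0.45,0.45,-0.15,-0.5,0.5,0.0,1],[0.45,0.4,-0.15,-0.5,0.5,0.0,1],[0.45,0.45,-0.2,-0.5,0.5,0.0,1]]
```

move_arm(
  plan=[
    [0.5,0.4,0.25,-0.5,0,0,1],
    [0.45,0.4,0.2,-0.5,0.5,0,1],
    [0.45,0.45,0.15,-0.5,0.5,0,1],
    [0.45,0.4,0.15,-0.5,0.5,0,1],
    [0.45,0.45,0.1,-0.5,0.5,0,1],
    [0.45,0.4,0.1,-0.5,0.5,0,1],
    [0.5,0.45,0,-0.5,0.5,0,1],
    [0.45,0.45,0,0,0.5,0,1],
    [0.45,0.45,0,-0.5,0.5,0,1],
    [0.5,0.4,-0.05,-0.5,0.5,0,1],
  ],
)

```text
clock: 6.32
tool_pos: [0.5597, 0.0058, 0.1324]
orientation: [[0.578, 0.68, 0.45], [0.537, -0.733, 0.418], [0.614, -0.0, -0.789]]
wrist_force: [-0.1, 1.4, 4.4]
grip_width: -0.003
```

```bash
python3 - <<'E'
from h import *
state()
im=viewer.read_camera("scene")
cv2.imwrite("pics/s3.png",cv2.resize(im[130:310,100:320,::-1],None,fx=3,fy=3,interpolation=cv2.INTER_CUBIC))
E
```

```text
t 6.33 tcp [0.5597 0.0058 0.1324] tip s,w,z mm [ 81.1  -0.4 115. ] zdir(u,v,z) [ 0.61 -0.   -0.79] F(u,v,z) [0.9 1.1 4.4] q [-13. -16. -30.  52.  31. 130.] -0.0 0.022
```

View pics/s3.png

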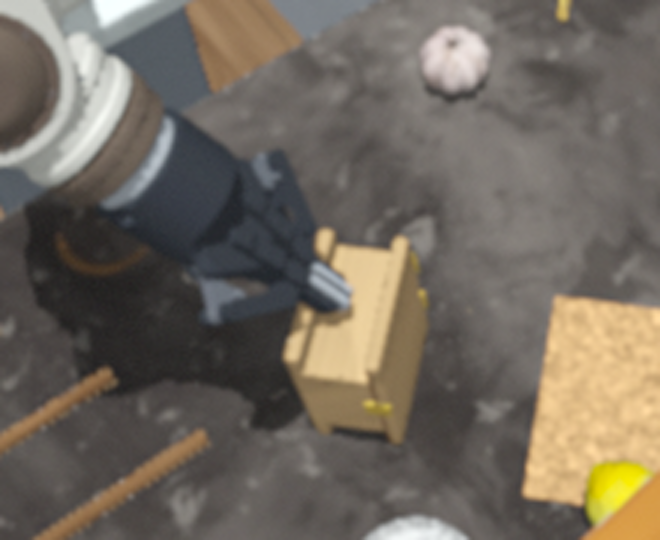

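The case is nearly standing. The two lips show at (320,232)–(288,362) and (410,238)–(375,378), and the bottom corners at (322,434) and (403,440). The finger is bearing on the rear lip.

```bash
python3 - <<'E'
from h import *
c=lambda x,y:(99.7+x/3,129.7+y/3)
print(fit("scene",[((-60,50,-31),c(318,232)),((-60,50,31),c(411,237)),((-60,-50,-31),c(287,364)),((60,-50,-31),c(322,434)),((60,-50,31),c(403,441))],[60,0,0,85]))
E
```

```text
(array([61.1,  1. ,  2.5, 87.9]), array([0.1, 1.1, 0.6, 0.4, 0.5, 0.8, 0.8, 1. , 0.7, 1.4]))
```

The case stands at 88°, pivot edge at s≈61 mm, with no slide. For the lay-down I'll bring the finger in from the robot's left as a pin in the now open groove. Retract and reorient first.

```bash
cat >> h.py <<'E'
PV2=124; TAU=30
def hold(psi,i,side="rear",deep=103):   # pin centre (s,z) mm; i = mm of tip inside the side face
    t=np.radians(psi); c,s=np.cos(t),np.sin(t); T=np.radians(TAU); hi=i*np.tan(T)+11/np.cos(T); lo=11*np.cos(T)
    q=np.array([(-14.5,-lo),(14.5,-lo),(14.5,hi),(-14.5,hi)]); k=np.c_[q[:,0]*c-q[:,1]*s,q[:,0]*s+q[:,1]*c]
    ph=deep-k[:,1].min(); e=[]
    for j in range(4):
        a,b=k[j],k[(j+1)%4]
        e+=[a+(b-a)*f for f in np.linspace(0,1,200)]
    e=np.array(e); e=e[e[:,1]+ph<=120]
    pa=-52-e[:,0].min() if side=="rear" else -10-e[:,0].max()
    play=42-np.ptp(e[:,0])
    return PV2+pa*c+ph*s, -pa*s+ph*c, play
E
python3 - <<'E'
from h import *
for i,p in((38,0),(38,27),(36,40),(30,60),(24,75),(20,90)): print(p,i,np.round(hold(p,i),1),np.round(hold(p,i,"front"),1))
o=r.observe(); R=Rhook(52); Rs=Rside(30)
plan([(o["tool_pos"]-.05*o["orientation"][:,2],o["orientation"],3),(tcp(pt(.05,0,.21),R),R,1),(tcp(pt(.093,.03,.20),Rs),Rs,1),(tcp(pt(.093,.012,.145),Rs),Rs,1)],1)
E
```

```text
0 38 [ 86.5 112.5  13. ] [ 99.5 112.5  13. ]
27 38 [146.6 121.    7.6] [153.3 117.6   7.6]
40 36 [175.7 112.7   7.6] [181.6 107.8   7.6]
60 30 [216.4  80.6   2.8] [217.8  78.1   2.8]
75 24 [233.6  52.7   2.6] [234.2  50.2   2.6]
90 20 [241.5  27.8   8.2] [241.5  19.5   8.2]
[[-0.75,-0.7,1.3,0.0,0.0,0.0,1],[-0.75,-0.7,1.35,0.0,0.0,0.0,1],[-0.75,-0.7,1.3,0.0,0.0,0.0,1],[-0.1,-0.05,5.55,0.0,-0.0,0.0,1],[0.1,0.85,-0.2,-0.0,-2.5,-10.0,1],[0.1,0.8,-0.15,-0.0,-3.0,-9.5,1],[0.05,0.85,-0.2,-0.5,-2.5,-10.0,1],[0.1,0.8,-0.2,0.0,-3.0,-10.0,1],[0.1,0.85,-0.15,-0.0,-2.5,-10.0,1],[0.1,0.85,-0.2,-0.0,-3.0,-9.5,1]] 

[[0.05,0.8,-0.15,-0.0,-2.5,-10.0,1],[0.1,0.85,-0.2,-0.5,-2.5,-10.0,1],[0.1,0.8,-0.2,0.0,-3.0,-9.5,1],[1.25,-1.3,-5.5,0.0,0.0,-0.0,1]]
```

move_arm(
  plan=[
    [-0.75,-0.7,1.3,0,0,0,1],
    [-0.75,-0.7,1.35,0,0,0,1],
    [-0.75,-0.7,1.3,0,0,0,1],
    [-0.1,0,5.5,0,0,0,1],
    [0.1,0.85,-0.2,0,-2.5,-10,1],
    [0.1,0.8,-0.15,0,-3,-9.5,1],
    [0.05,0.85,-0.2,-0.5,-2.5,-10,1],
    [0.1,0.8,-0.2,0,-3,-10,1],
    [0.1,0.85,-0.15,0,-2.5,-10,1],
    [0.1,0.85,-0.2,0,-3,-9.5,1],
  ],
)

```text
clock: 7.62
tool_pos: [0.5434, -0.0522, 0.2147]
orientation: [[0.599, -0.167, 0.783], [0.009, -0.977, -0.215], [0.801, 0.136, -0.583]]
wrist_force: [0.2, 0.2, -0.8]
grip_width: -0.001
```

move_arm(
  plan=[
    [0.05,0.8,-0.15,0,-2.5,-10,1],
    [0.1,0.85,-0.2,-0.5,-2.5,-10,1],
    [0.1,0.8,-0.2,0,-3,-9.5,1],
    [0,0,0,0,0,0,1],
    [0,0,0,0,0,0,1],
  ],
)

```text
clock: 8.25
tool_pos: [0.5408, -0.1582, 0.2095]
orientation: [[0.472, -0.479, 0.74], [-0.024, -0.846, -0.533], [0.881, 0.234, -0.411]]
wrist_force: [-0.1, -0.1, 0.3]
grip_width: -0.001
```

```bash
python3 - <<'E'
from h import *
state()
Rs=Rside(30)
plan([(tcp(pt(.092,.012,.145),Rs),Rs,3),(tcp(pt(.092,.012,.1135),Rs),Rs,4)],1)
im=viewer.read_camera("scene")
cv2.imwrite("pics/s4.png",cv2.resize(im[100:310,100:380,::-1],None,fx=2.6,fy=2.6,interpolation=cv2.INTER_CUBIC))
E
```

```text
t 8.25 tcp [ 0.5408 -0.1582  0.2095] tip s,w,z mm [ -54.2 -127.1  200.5] zdir(u,v,z) [ 0.18 -0.89 -0.41] F(u,v,z) [-0.2 -0.   0.3] q [ -3. -45. -57.  16. -30. 180.] -0.0 0.022
[[0.4,5.1,-1.35,3.5,-1.0,-4.5,1],[0.35,5.1,-1.35,3.5,-1.0,-4.5,1],[0.4,5.1,-1.3,3.5,-1.5,-4.5,1],[0.4,5.05,-1.35,3.0,-1.0,-4.5,1],[-0.0,0.0,-0.8,0.0,0.0,0.0,1],[-0.0,0.0,-0.8,0.0,0.0,0.0,1],[-0.0,0.0,-0.75,0.0,0.0,0.0,1],[-0.0,0.0,-0.8,0.0,0.0,0.0,1]]
```

View pics/s4.png

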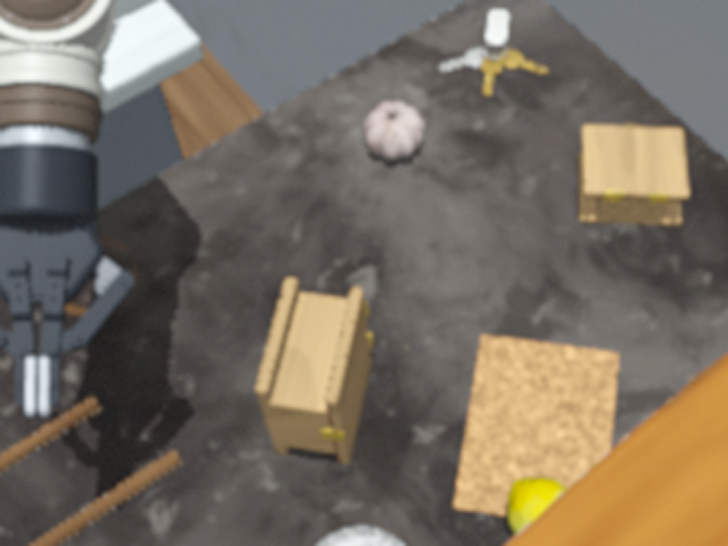

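The case stands upright at about (310,370). The last joint hit its 180° limit, so the arm stopped short of the pose. I'll roll the tool half a turn the other way, which is the same pin since the fingers are shut.

```bash
python3 - <<'E'
from h import *
c=lambda x,y:(99.7+x/2.6,99.7+y/2.6)
print(fit("scene",[((-60,50,-31),c(289,277)),((-60,50,31),c(361,287)),((-60,-50,-31),c(258,392)),((60,-50,-31),c(281,457)),((60,-50,31),c(346,462))],[60,0,0,90]))
o=r.observe(); p=o["tool_pos"]; R=o["orientation"]
Rs=Rside(30,180); Rm=Rside(30,90); T=tcp(pt(.092,.03,.19),Rs)
plan([(p+(T-p)*.45,Rm,9),(T,Rs,9),(tcp(pt(.092,.012,.15),Rs),Rs,1)],1)
E
```

```text
(array([61.2,  1.7,  1.7, 91. ]), array([1.4, 0.2, 1.2, 0.4, 0. , 0.3, 1.7, 0.5, 1.8, 1.3]))
[[0.0,0.9,-0.05,6.5,-5.5,-5.0,1],[0.0,0.85,-0.05,7.0,-5.5,-5.0,1],[0.05,0.9,-0.0,6.5,-5.0,-5.5,1],[-0.0,0.9,-0.05,7.0,-5.5,-5.0,1],[0.0,0.9,-0.05,6.5,-5.5,-5.0,1],[0.0,0.85,-0.05,7.0,-5.5,-5.0,1],[0.05,0.9,-0.0,6.5,-5.5,-5.5,1],[-0.0,0.9,-0.05,7.0,-5.5,-5.0,1],[0.0,0.9,-0.05,6.5,-5.0,-5.0,1],[0.0,0.85,-0.05,6.5,-5.5,-5.0,1]] 

[[0.05,0.9,-0.0,7.0,-5.5,-5.5,1],[0.0,1.35,-0.05,6.0,-6.5,-5.0,1],[0.05,1.3,-0.05,6.0,-6.0,-5.0,1],[-0.0,1.35,-0.05,5.5,-6.5,-5.0,1],[0.0,1.3,-0.1,6.0,-6.5,-5.0,1],[0.05,1.35,-0.05,6.0,-6.0,-5.0,1],[-0.0,1.3,-0.05,6.0,-6.5,-5.0,1],[0.0,1.35,-0.05,5.5,-6.5,-5.0,1],[0.0,1.3,-0.05,6.0,-6.0,-5.0,1],[0.05,1.35,-0.05,6.0,-6.5,-5.0,1]] 

[[1.2,-1.35,-4.0,-0.0,-0.0,0.0,1]]
```

```bash
python3 - <<'E'
from h import *
o=r.observe(); p=o["tool_pos"]; R=o["orientation"]
Rs=Rside(30,180); Rm=Rside(30,-90); T=tcp(pt(.092,.03,.19),Rs)
plan([(p+(T-p)*.45,Rm,9),(T,Rs,9),(tcp(pt(.092,.012,.15),Rs),Rs,1)],1)
E
```

```text
[[0.0,1.1,-0.05,-5.0,5.5,2.5,1],[0.05,1.05,-0.05,-5.5,5.0,3.0,1],[-0.0,1.1,-0.05,-5.0,5.5,2.5,1],[0.0,1.1,-0.05,-5.0,5.0,3.0,1],[0.0,1.05,-0.05,-5.5,5.5,2.5,1],[0.05,1.1,-0.05,-5.0,5.0,2.5,1],[0.0,1.1,-0.0,-5.0,5.5,3.0,1],[0.0,1.1,-0.05,-5.5,5.5,2.5,1],[0.05,1.05,-0.05,-5.0,5.0,3.0,1],[0.0,1.35,-0.05,-6.0,6.5,5.0,1]] 

[[0.05,1.3,-0.05,-6.0,6.0,5.0,1],[-0.0,1.35,-0.05,-6.0,6.5,5.0,1],[0.0,1.3,-0.1,-5.5,6.5,5.0,1],[0.05,1.35,-0.05,-6.0,6.0,5.0,1],[-0.0,1.3,-0.05,-6.0,6.5,5.0,1],[0.0,1.35,-0.05,-6.0,6.5,5.0,1],[0.0,1.3,-0.05,-6.0,6.0,5.0,1],[0.05,1.35,-0.05,-6.0,6.5,5.0,1],[1.2,-1.35,-4.0,0.0,-0.0,-0.0,1]]
```

move_arm(
  plan=[
    [0,1.1,0,-5,5.5,2.5,1],
    [0.05,1.05,0,-5.5,5,3,1],
    [0,1.1,0,-5,5.5,2.5,1],
    [0,1.1,0,-5,5,3,1],
    [0,1.05,0,-5.5,5.5,2.5,1],
    [0.05,1.1,0,-5,5,2.5,1],
    [0,1.1,0,-5,5.5,3,1],
    [0,1.1,0,-5.5,5.5,2.5,1],
    [0.05,1.05,0,-5,5,3,1],
    [0,1.35,0,-6,6.5,5,1],
  ],
)

```text
clock: 9.55
tool_pos: [0.5425, -0.0468, 0.2103]
orientation: [[0.655, 0.467, 0.594], [0.739, -0.235, -0.631], [-0.156, 0.852, -0.499]]
wrist_force: [1.4, -1.1, 0.1]
grip_width: 0.001
```

move_arm(
  plan=[
    [0.05,1.3,-0.05,-6,6,5,1],
    [0,1.35,-0.05,-6,6.5,5,1],
    [0,1.3,-0.1,-5.5,6.5,5,1],
    [0.05,1.35,-0.05,-6,6,5,1],
    [0,1.3,-0.05,-6,6.5,5,1],
    [0,1.35,-0.05,-6,6.5,5,1],
    [0,1.3,-0.05,-6,6,5,1],
    [0.05,1.35,-0.05,-6,6.5,5,1],
    [0,0,0,0,0,0,1],
  ],
)

```text
clock: 10.68
tool_pos: [0.544, 0.0593, 0.2055]
orientation: [[-0.344, 0.727, 0.594], [0.364, 0.686, -0.63], [-0.866, -0.0, -0.5]]
wrist_force: [-0.2, 0.6, 0.7]
grip_width: -0.004
```

```bash
python3 - <<'E'
from h import *
state()
Rs=Rside(30,180)
plan([(tcp(pt(.092,.013,.145),Rs),Rs,3),(tcp(pt(.092,.013,.1135),Rs),Rs,4)],1)
E
```

```text
t 10.68 tcp [0.544  0.0593 0.2055] tip s,w,z mm [ 92.7  30.4 194.5] zdir(u,v,z) [ 0.01 -0.87 -0.5 ] F(u,v,z) [0.3 0.6 0.7] q [ 30. -16. -30.  54. -57.  65.] -0.0 0.022
[[0.4,-0.45,-1.65,-0.0,-0.0,-0.0,1],[0.35,-0.4,-1.65,-0.0,-0.0,-0.0,1],[0.4,-0.45,-1.65,-0.0,-0.0,-0.5,1],[-0.0,-0.0,-0.8,-0.0,-0.0,0.0,1],[-0.0,-0.0,-0.8,-0.0,-0.0,0.0,1],[-0.0,-0.0,-0.75,-0.0,-0.0,0.0,1],[-0.0,-0.0,-0.8,-0.0,-0.0,0.0,1]]
```

move_arm(
  plan=[
    [0.4,-0.45,-1.65,0,0,0,1],
    [0.35,-0.4,-1.65,0,0,0,1],
    [0.4,-0.45,-1.65,0,0,-0.5,1],
    [0,0,-0.8,0,0,0,1],
    [0,0,-0.8,0,0,0,1],
    [0,0,-0.75,0,0,0,1],
    [0,0,-0.8,0,0,0,1],
    [0,0,0,0,0,0,1],
  ],
)

```text
clock: 11.68
tool_pos: [0.5548, 0.045, 0.1233]
orientation: [[-0.341, 0.734, 0.587], [0.365, 0.679, -0.637], [-0.866, -0.002, -0.5]]
wrist_force: [0.9, 0.2, 0.1]
grip_width: -0.006
```

```bash
python3 - <<'E'
from h import *
state()
Rs=Rside(30,180)
W=[]
for psi in np.arange(0,31,3):
    s,z,_=hold(psi,38,"front"); W.append((tcp(pt(s/1e3,.014,z/1e3),Rs),Rs,2 if psi==0 else 1))
plan(W,1)
E
```

```text
t 11.68 tcp [0.5548 0.045  0.1233] tip s,w,z mm [ 90.7  12.6 112.3] zdir(u,v,z) [-0.   -0.87 -0.5 ] F(u,v,z) [ 0.8 -0.5  0.1] q [ 28. -13. -37.  42. -57.  62.] -0.01 0.022
[[0.25,0.35,0.0,0.0,-0.0,0.0,1],[0.3,0.35,0.05,0.0,-0.0,0.0,1],[0.4,0.35,0.15,0.0,-0.0,0.0,1],[0.4,0.4,0.2,0.0,-0.0,0.0,1],[0.45,0.4,0.1,0.0,-0.0,0.0,1],[0.4,0.4,0.1,0.0,-0.0,0.0,1],[0.45,0.4,0.05,0.0,-0.0,0.0,1],[0.45,0.45,0.05,0.0,-0.0,0.0,1],[0.45,0.4,-0.05,0.0,-0.0,0.0,1],[0.45,0.45,-0.05,0.0,-0.0,0.0,1]] 

[[0.5,0.4,-0.05,0.0,-0.0,0.0,1],[0.45,0.45,-0.15,0.0,-0.0,0.0,1]]
```

move_arm(
  plan=[
    [0.25,0.35,0,0,0,0,1],
    [0.3,0.35,0.05,0,0,0,1],
    [0.4,0.35,0.15,0,0,0,1],
    [0.4,0.4,0.2,0,0,0,1],
    [0.45,0.4,0.1,0,0,0,1],
    [0.4,0.4,0.1,0,0,0,1],
  ],
)

```text
clock: 12.42
tool_pos: [0.5775, 0.0679, 0.1301]
orientation: [[-0.34, 0.734, 0.588], [0.366, 0.679, -0.636], [-0.866, -0.001, -0.499]]
wrist_force: [-0.1, -1.2, -0.3]
grip_width: 0.002
```

```bash
python3 - <<'E'
from h import *
state()
Rs=Rside(30,180)
W=[]
for psi in np.arange(15,34,3):
    s,z,_=hold(psi,38,"front"); W.append((tcp(pt(s/1e3,.014,z/1e3),Rs),Rs,1))
P0=plan(W,1)
im=viewer.read_camera("scene")
cv2.imwrite("pics/s5.png",cv2.resize(im[100:310,100:380,::-1],None,fx=2.6,fy=2.6,interpolation=cv2.INTER_CUBIC))
E
```

```text
t 12.43 tcp [0.5775 0.0679 0.1301] tip s,w,z mm [122.9  13.8 119.1] zdir(u,v,z) [-0.   -0.87 -0.5 ] F(u,v,z) [-0.9 -0.8 -0.3] q [ 29.  -8. -32.  43. -57.  64.] 0.0 0.022
[[0.4,0.4,-0.05,0.0,-0.0,0.0,1],[0.45,0.4,0.05,0.0,-0.0,0.0,1],[0.45,0.45,-0.0,0.0,-0.0,0.0,1],[0.45,0.4,-0.05,0.0,-0.0,0.0,1],[0.45,0.45,-0.1,0.0,-0.0,0.0,1],[0.45,0.4,-0.15,0.0,-0.0,0.0,1],[0.45,0.45,-0.15,0.0,-0.0,0.0,1]]
```

View pics/s5.png

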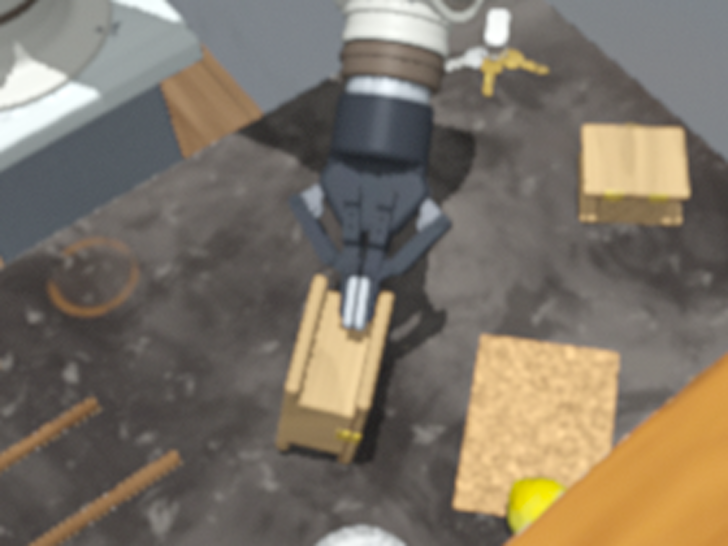

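The case leans forward with the pin on its front lip. Corners I read: rear lip (318,277) and (290,389), front lip right (360,408), bottom (281,448) and (349,460).

```bash
python3 - <<'E'
from h import *
import h
h.PIV=(60,0,31)
c=lambda x,y:(99.7+x/2.6,99.7+y/2.6)
print(fit("scene",[((-60,50,-31),c(317,277)),((-60,50,31),c(389,292)),((-60,-50,-31),c(289,391)),((60,-50,-31),c(280,449)),((60,-50,31),c(348,462))],[124,0,0,100]))
Rs=Rside(30,180)
W=[]
for psi in np.arange(15,34,3):
    s,z,_=hold(psi,38,"front"); W.append((tcp(pt(s/1e3,.014,z/1e3),Rs),Rs,1))
for psi in np.arange(39,91,3):
    i=np.interp(psi,[36,70,90],[36,22,20]); s,z,pl=hold(psi,i,deep=104); W.append((tcp(pt(s/1e3,.050-i/1e3,z/1e3),Rs),Rs,1)); print(psi,round(s,1),round(z,1),round(pl,1))
plan(W,1)
E
```

```text
(array([123.3,   2.9,   2. , 101.9]), array([1.1, 1.3, 1.6, 0.5, 0.1, 0.4, 1.5, 0.7, 1.1, 1.4]))
39 173.5 115.0 9.5
42 180.1 112.0 9.8
45 186.6 108.5 10.1
48 192.8 104.6 10.0
51 199.0 100.1 9.4
54 204.9 95.0 8.5
57 210.8 89.2 7.2
60 216.4 82.7 5.2
63 221.8 75.2 2.6
66 225.7 69.4 2.1
69 228.7 64.7 3.1
72 231.6 59.6 3.7
75 234.2 54.4 4.3
78 236.4 49.0 4.9
81 238.4 43.7 5.6
84 240.0 38.4 6.4
87 241.4 33.0 7.3
90 242.5 27.8 8.2
[[0.35,0.35,-0.05,0.0,0.0,0.0,1],[0.45,0.4,0.0,0.0,0.0,0.0,1],[0.45,0.45,0.0,0.0,0.0,0.0,1],[0.45,0.4,-0.05,0.0,0.0,0.0,1],[0.45,0.45,-0.1,0.0,0.0,0.0,1],[0.5,0.4,-0.1,0.0,0.0,0.0,1],[0.45,0.45,-0.2,0.0,0.0,0.0,1],[0.45,0.6,0.05,0.0,0.0,0.0,1],[0.4,0.55,-0.3,0.0,0.0,0.0,1],[0.4,0.55,-0.35,0.0,0.0,0.0,1]] 

[[0.35,0.5,-0.4,0.0,0.0,0.0,1],[0.4,0.5,-0.45,0.0,0.0,0.0,1],[0.35,0.5,-0.5,0.0,0.0,0.0,1],[0.35,0.5,-0.55,0.0,0.0,0.0,1],[0.3,0.45,-0.65,0.0,0.0,0.0,1],[0.3,0.5,-0.75,0.0,0.0,0.0,1],[0.2,0.35,-0.6,0.0,0.0,0.0,1],[0.15,0.3,-0.45,0.0,0.0,0.0,1],[0.15,0.2,-0.5,0.0,0.0,0.0,1],[0.2,0.2,-0.55,0.0,0.0,0.0,1]] 

[[0.15,0.2,-0.55,0.0,0.0,0.0,1],[0.1,0.15,-0.5,0.0,0.0,0.0,1],[0.1,0.15,-0.55,0.0,0.0,0.0,1],[0.1,0.1,-0.55,0.0,0.0,0.0,1],[0.05,0.1,-0.5,0.0,0.0,0.0,1]]
```

move_arm(
  plan=[
    [0.35,0.35,-0.05,0,0,0,1],
    [0.45,0.4,0,0,0,0,1],
    [0.45,0.45,0,0,0,0,1],
    [0.45,0.4,-0.05,0,0,0,1],
    [0.45,0.45,-0.1,0,0,0,1],
    [0.5,0.4,-0.1,0,0,0,1],
    [0.45,0.45,-0.2,0,0,0,1],
    [0.45,0.6,0,0,0,0,1],
    [0.4,0.55,-0.25,0,0,0,1],
    [0.4,0.55,-0.35,0,0,0,1],
  ],
)

```text
clock: 13.72
tool_pos: [0.6211, 0.1141, 0.1191]
orientation: [[-0.34, 0.734, 0.588], [0.366, 0.679, -0.636], [-0.866, -0.001, -0.499]]
wrist_force: [0.6, 1.1, 0.7]
grip_width: -0.006
```

```bash
python3 - <<'E'
from h import *
state()
Rs=Rside(30,180)
W=[]
for psi in np.arange(48,91,3):
    i=np.interp(psi,[36,70,90],[36,22,20]); s,z,pl=hold(psi,i,deep=104); W.append((tcp(pt(s/1e3,.050-i/1e3,z/1e3),Rs),Rs,1))
plan(W,1)
E
```

```text
t 13.72 tcp [0.6211 0.1141 0.1191] tip s,w,z mm [186.2  17.9 108.1] zdir(u,v,z) [-0.   -0.87 -0.5 ] F(u,v,z) [1.1 0.4 0.7] q [ 31.   2. -24.  45. -58.  68.] -0.01 0.022
[[0.4,0.5,-0.35,0.0,-0.0,0.0,1],[0.35,0.55,-0.45,0.0,-0.0,0.0,1],[0.35,0.5,-0.5,0.0,-0.0,0.0,1],[0.35,0.45,-0.6,0.0,-0.0,0.0,1],[0.35,0.5,-0.65,0.0,-0.0,0.0,1],[0.3,0.45,-0.75,0.0,-0.0,0.0,1],[0.2,0.35,-0.55,0.0,-0.0,0.0,1],[0.15,0.3,-0.5,0.0,-0.0,0.0,1],[0.15,0.25,-0.5,0.0,-0.0,0.0,1],[0.2,0.2,-0.5,0.0,-0.0,0.0,1]] 

[[0.1,0.15,-0.55,0.0,-0.0,0.0,1],[0.15,0.15,-0.55,0.0,-0.0,0.0,1],[0.1,0.15,-0.5,0.0,-0.0,0.0,1],[0.05,0.1,-0.55,0.0,-0.0,0.0,1],[0.1,0.1,-0.55,0.0,-0.0,0.0,1]]
```

move_arm(
  plan=[
    [0.4,0.5,-0.35,0,0,0,1],
    [0.35,0.55,-0.45,0,0,0,1],
    [0.35,0.5,-0.5,0,0,0,1],
    [0.35,0.45,-0.6,0,0,0,1],
    [0.35,0.5,-0.65,0,0,0,1],
    [0.3,0.45,-0.75,0,0,0,1],
  ],
)

```text
clock: 14.48
tool_pos: [0.6419, 0.1436, 0.0856]
orientation: [[-0.34, 0.734, 0.588], [0.366, 0.679, -0.636], [-0.866, -0.001, -0.5]]
wrist_force: [0.7, 3.0, -0.0]
grip_width: 0.001
```

```bash
python3 - <<'E'
from h import *
state()
im=viewer.read_camera("scene")
cv2.imwrite("pics/s6.png",cv2.resize(im[100:310,120:400,::-1],None,fx=2.6,fy=2.6,interpolation=cv2.INTER_CUBIC))
Rs=Rside(30,180)
W=[]
for psi in np.arange(66,91,3):
    i=np.interp(psi,[36,70,90],[36,22,20]); s,z,pl=hold(psi,i,deep=104); W.append((tcp(pt(s/1e3,.050-i/1e3,z/1e3),Rs),Rs,1))
plan(W,1)
E
```

```text
t 14.47 tcp [0.6419 0.1436 0.0856] tip s,w,z mm [221.6  25.3  74.6] zdir(u,v,z) [-0.   -0.87 -0.5 ] F(u,v,z) [ 2.6  1.7 -0. ] q [ 33.   9. -20.  44. -58.  70.] 0.0 0.022
[[0.25,0.35,-0.35,0.0,-0.0,0.0,1],[0.15,0.3,-0.5,0.0,-0.0,0.0,1],[0.15,0.25,-0.5,0.0,-0.0,0.0,1],[0.2,0.2,-0.55,0.0,-0.0,0.0,1],[0.1,0.15,-0.5,0.0,-0.0,0.0,1],[0.15,0.15,-0.55,0.0,-0.0,0.0,1],[0.1,0.15,-0.5,0.0,-0.0,0.0,1],[0.05,0.1,-0.55,0.0,-0.0,0.0,1],[0.1,0.1,-0.55,0.0,-0.0,0.0,1]]
```

View pics/s6.png

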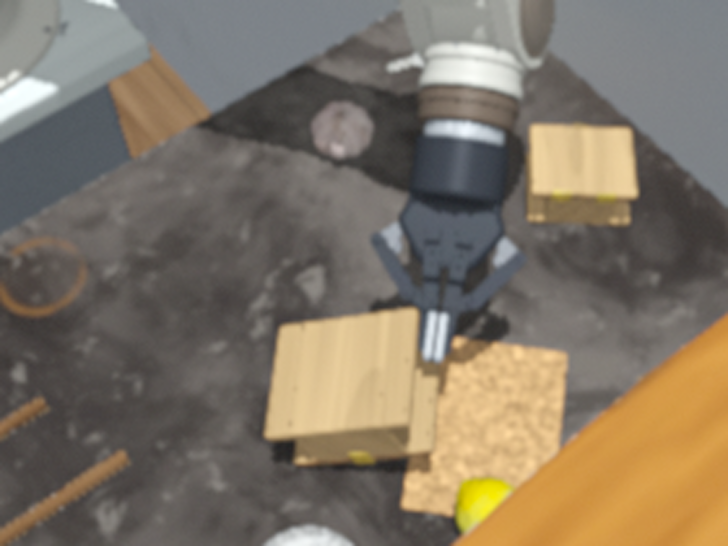

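The lay-down is at about 64°, with the pin at (435,340) holding the rear lip at the left side. I'll seat the pin a little deeper under the lip, allowing for the 2° yaw, and go on.

```bash
python3 - <<'E'
from h import *
Rs=Rside(30,180)
W=[]
for psi in np.r_[64,66,np.arange(68,91,2.5),92]:
    i=np.interp(psi,[64,66,70,90],[24,20,17,17]); s,z,pl=hold(psi,i,deep=101.5); s-=2
    t=np.radians(psi); B=(PV2-52*np.cos(t)+120*np.sin(t)-1.7)
    print(psi,np.round([s,z,pl,B-(s-14.5)],1)); W.append((tcp(pt(s/1e3,.053-i/1e3,z/1e3),Rs),Rs,1))
plan(W,1)
E
```

```text
64.0 [219.1  71.6   0.6   2.7]
66.0 [220.6  70.1   3.    4.7]
68.0 [222.6  67.5   4.1   6. ]
70.5 [224.9  64.    5.3   7.7]
73.0 [227.3  59.6   5.7   9. ]
75.5 [229.5  55.2   6.2  10.4]
78.0 [231.5  50.8   6.7  11.9]
80.5 [233.2  46.4   7.3  13.3]
83.0 [234.8  41.9   7.9  14.8]
85.5 [236.1  37.5   8.6  16.2]
88.0 [237.2  33.    9.3  17.7]
90.5 [238.4  28.4   9.8  18.8]
92.0 [239.7  25.3   9.3  18.8]
[[-0.4,0.1,-0.15,0.0,-0.0,0.0,1],[-0.15,0.4,-0.15,0.0,-0.0,0.0,1],[0.0,0.2,-0.25,0.0,-0.0,0.0,1],[0.1,0.3,-0.35,0.0,-0.0,0.0,1],[0.15,0.15,-0.45,0.0,-0.0,0.0,1],[0.15,0.15,-0.45,0.0,-0.0,0.0,1],[0.15,0.15,-0.45,0.0,-0.0,0.0,1],[0.15,0.1,-0.4,0.0,-0.0,0.0,1],[0.1,0.1,-0.45,0.0,-0.0,0.0,1],[0.1,0.1,-0.45,0.0,-0.0,0.0,1]] 

[[0.1,0.1,-0.45,0.0,-0.0,0.0,1],[0.1,0.05,-0.45,0.0,-0.0,0.0,1],[0.05,0.1,-0.35,0.0,-0.0,0.0,1]]
```

move_arm(
  plan=[
    [-0.3,0.1,-0.2,0,0,0,1],
    [-0.2,0.4,-0.2,0,0,0,1],
    [0,0.2,-0.25,0,0,0,1],
    [0.1,0.3,-0.35,0,0,0,1],
  ],
)

```text
clock: 15.02
tool_pos: [0.6376, 0.1532, 0.076]
orientation: [[-0.34, 0.734, 0.588], [0.366, 0.679, -0.636], [-0.866, -0.001, -0.499]]
wrist_force: [-0.3, -0.8, -1.6]
grip_width: -0.002
```

```bash
python3 - <<'E'
from h import *
state()
E
```

```text
t 15.03 tcp [0.6376 0.1532 0.076 ] tip s,w,z mm [225.   35.2  65. ] zdir(u,v,z) [-0.   -0.87 -0.5 ] F(u,v,z) [-0.7 -0.3 -1.6] q [ 34.  10. -20.  45. -59.  72.] -0.0 0.022
```

The vertical load is now on the pin. Lowering on.

move_arm(
  plan=[
    [0.15,0.15,-0.45,0,0,0,1],
    [0.15,0.15,-0.45,0,0,0,1],
    [0.15,0.15,-0.45,0,0,0,1],
    [0.15,0.1,-0.4,0,0,0,1],
    [0.1,0.1,-0.45,0,0,0,1],
    [0.1,0.1,-0.45,0,0,0,1],
  ],
)

```text
clock: 15.78
tool_pos: [0.6456, 0.1604, 0.0492]
orientation: [[-0.34, 0.734, 0.588], [0.365, 0.679, -0.637], [-0.867, -0.002, -0.499]]
wrist_force: [0.1, 0.2, -0.0]
grip_width: -0.0
```

```bash
python3 - <<'E'
from h import *
state()
E
```

```text
t 15.78 tcp [0.6456 0.1604 0.0492] tip s,w,z mm [235.8  35.   38.3] zdir(u,v,z) [-0.   -0.87 -0.5 ] F(u,v,z) [ 0.2  0.1 -0. ] q [ 34.  13. -19.  42. -59.  72.] -0.0 0.022
```

move_arm(
  plan=[
    [0.1,0.1,-0.45,0,0,0,1],
    [0.1,0.05,-0.45,0,0,0,1],
    [0.05,0.1,-0.35,0,0,0,1],
    [0,0,0,0,0,0,1],
  ],
)

```text
clock: 16.27
tool_pos: [0.648, 0.163, 0.0367]
orientation: [[-0.34, 0.734, 0.588], [0.366, 0.679, -0.637], [-0.866, -0.002, -0.499]]
wrist_force: [0.9, 0.9, 0.2]
grip_width: -0.002
```

```bash
python3 - <<'E'
from h import *
state()
im=viewer.read_camera("scene")
cv2.imwrite("pics/s7.png",cv2.resize(im[150:310,180:400,::-1],None,fx=3.2,fy=3.2,interpolation=cv2.INTER_CUBIC))
E
```

```text
t 16.27 tcp [0.648  0.163  0.0367] tip s,w,z mm [239.3  35.3  25.7] zdir(u,v,z) [-0.   -0.87 -0.5 ] F(u,v,z) [1.3 0.1 0.2] q [ 34.  15. -19.  41. -59.  72.] -0.0 0.022
```

View pics/s7.png

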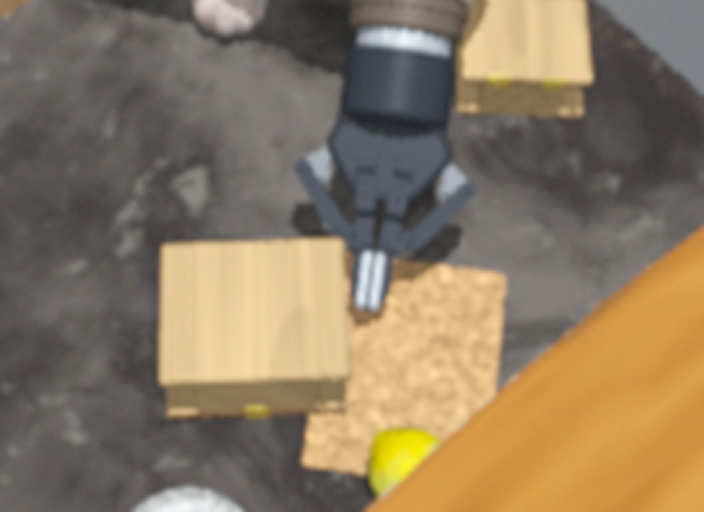

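The case lies flat; its top face has corners at about (162,243), (343,238), (348,379) and (160,384). Fitting the pose.

```bash
python3 - <<'E'
from h import *
import h
h.PIV=(60,0,31)
c=lambda x,y:(179.7+x/3.2,149.7+y/3.2)
print(fit("scene",[((60,50,-31),c(162,243)),((-60,50,-31),c(343,238)),((-60,-50,-31),c(348,380)),((60,-50,-31),c(160,385)),((60,-50,31),c(166,417))],[124,0,0,180]))
from h import *
M=np.r_[.7018,.1517,0]-np.r_[C,0]; print("mat s,w",M@U,M@V)
o=r.observe(); Rb=o["orientation"]; p=o["tool_pos"]
p1=p-.002*Z-.0*U; p2=p1-.08*Rb[:,2]+.01*U
plan([(p1,Rb,1),(p2,Rb,3),(p2+.10*Z-.03*U,Rb,3)],1)
E
```

```text
(array([110.3,  -3.8,  10.4, 180. ]), array([0. , 0. , 0.2, 0.4, 0.6, 0.5, 0.7, 0.9, 0.1, 1. ]))
mat s,w 0.2710127255945378 0.009393219140407805
[[0.0,0.0,-0.2,0.0,0.0,0.0,1],[-1.3,1.9,1.35,0.0,0.0,0.0,1],[-1.35,1.95,1.3,0.0,0.0,0.0,1],[-1.3,1.9,1.35,0.0,0.0,0.0,1],[-0.75,-0.65,3.35,0.0,0.0,0.0,1],[-0.75,-0.7,3.3,0.0,0.0,0.0,1],[-0.7,-0.65,3.35,0.0,0.0,0.0,1]]
```

The case is flat, but it slid back about 13 mm and yawed about 8° further, to roughly 10° in all, as the pin left the lip. Tipped up from here it would stand near (258,23) mm in my frame, against the mat centre at (271,9). That is on the mat, and I'll square it up there. Now I retreat and hook the rear groove in the case's own frame.

```bash
cat > h2.py <<'E'
import h
from h import *
_a=np.radians(10.4)
_c=h.pt((110.3+60*np.cos(_a))/1e3,(-3.8+60*np.sin(_a))/1e3,0)
h.C=_c[:2]; y=h.YAW+_a; h.U=np.array([np.cos(y),np.sin(y),0]); h.V=np.array([-h.U[1],h.U[0],0])
H=lambda ph: h.Rhook(ph)@np.diag([-1,-1,1.])
def path3(ths,phis,d=12,piv=60,w=0):
    for th,ph in zip(ths,phis):
        s,z=tipcase(th,ph,d); yield tcp(h.pt((piv+s)/1e3,w,z/1e3),H(ph)),H(ph),1
E
python3 - <<'E'
from h2 import *
print(h.C, h.U)
o=r.observe(); Rb=o["orientation"]; p=o["tool_pos"]
Uo=np.array([np.cos(YAW),np.sin(YAW),0])
p1=p-.002*Z+.004*Uo; p2=p1-.07*Rb[:,2]+.005*Uo; p3=p2+.11*Z
Rm=H(55); 
plan([(p1,Rb,1),(p2,Rb,2),(p3,Rb,2),(tcp(h.pt(-.03,.0,.19),Rm),Rm,11),(tcp(h.pt(-.12,0,.09),H(35)),H(35),1),(tcp(h.pt(-.09,0,.026),H(35)),H(35),2)],1)
E
```

```text
[0.6290334  0.08061432] [0.59622487 0.80281748 0.        ]
[[0.3,0.25,-0.2,0.0,0.0,0.0,1],[-1.9,2.4,1.75,0.0,0.0,0.0,1],[-1.85,2.4,1.75,0.0,0.0,0.0,1],[-0.0,0.0,5.5,0.0,0.0,0.0,1],[-0.0,0.0,5.5,0.0,0.0,0.0,1],[-0.1,-1.5,0.25,-0.0,2.5,9.0,1],[-0.1,-1.55,0.25,-0.5,2.5,9.0,1],[-0.05,-1.5,0.25,0.0,3.0,9.0,1],[-0.1,-1.55,0.25,-0.0,2.5,9.0,1],[-0.1,-1.5,0.3,-0.0,2.5,9.0,1]] 

[[-0.1,-1.5,0.25,-0.5,2.5,9.0,1],[-0.1,-1.55,0.25,0.0,2.5,9.0,1],[-0.1,-1.5,0.25,-0.0,3.0,9.0,1],[-0.05,-1.55,0.25,-0.0,2.5,9.0,1],[-0.1,-1.5,0.25,-0.5,2.5,9.0,1],[-0.1,-1.5,0.25,0.0,2.5,9.0,1],[-1.9,-2.55,-3.5,5.5,-4.0,-0.0,1],[-1.9,-2.55,-3.5,5.5,-4.0,-0.0,1],[-1.9,-2.55,-3.55,5.0,-4.0,-0.0,1],[0.9,1.2,-3.2,0.0,0.0,-0.0,1]] 

[[0.9,1.2,-3.2,0.0,0.0,-0.0,1]]
```

move_arm(
  plan=[
    [0.3,0.25,-0.2,0,0,0,1],
    [-1.9,2.4,1.75,0,0,0,1],
    [-1.85,2.4,1.75,0,0,0,1],
    [0,0,5.5,0,0,0,1],
    [0,0,5.5,0,0,0,1],
    [-0.1,-1.5,0.25,0,2.5,9,1],
    [-0.1,-1.55,0.25,-0.5,2.5,9,1],
    [-0.05,-1.5,0.25,0,3,9,1],
    [-0.1,-1.55,0.25,0,2.5,9,1],
    [-0.1,-1.5,0.3,0,2.5,9,1],
  ],
)

```text
clock: 17.58
tool_pos: [0.6089, 0.1415, 0.1921]
orientation: [[-0.658, 0.068, 0.75], [-0.031, 0.993, -0.117], [-0.753, -0.1, -0.651]]
wrist_force: [0.3, -0.1, 0.2]
grip_width: 0.001
```

move_arm(
  plan=[
    [-0.1,-1.5,0.25,-0.5,2.5,9,1],
    [-0.1,-1.55,0.25,0,2.5,9,1],
    [-0.1,-1.5,0.25,0,3,9,1],
    [-0.05,-1.55,0.25,0,2.5,9,1],
    [-0.1,-1.5,0.25,-0.5,2.5,9,1],
    [-0.1,-1.5,0.25,0,2.5,9,1],
    [-1.9,-2.55,-3.5,5.5,-4,0,1],
    [-1.9,-2.55,-3.5,5.5,-4,0,1],
    [-1.9,-2.55,-3.5,5,-4,0,1],
    [0,0,0,0,0,0,1],
  ],
)

```text
clock: 18.82
tool_pos: [0.5439, -0.0272, 0.0966]
orientation: [[-0.371, -0.772, 0.516], [-0.439, 0.635, 0.635], [-0.818, 0.009, -0.574]]
wrist_force: [1.0, -0.3, 0.3]
grip_width: -0.001
```

```bash
sed -i 's/^def state():/def state(C=None,U=None,V=None):\n    C=globals()["C"] if C is None else C; U=globals()["U"] if U is None else U; V=globals()["V"] if V is None else V/' h.py
python3 - <<'E'
from h2 import *
h.state()
for n in("top","scene"): cv2.imwrite(f"pics/{n}8.png",viewer.read_camera(n)[:,:,::-1])
P=[h.pt(s,w,z) for z in(.062,) for s,w in((-.06,-.05),(.06,-.05),(.06,.05),(-.06,.05))]
print(proj("top",P).round(1).tolist())
# edge-based silent check: silhouette of the case top face in the top view
im=cv2.imread("pics/top8.png"); hsv=cv2.cvtColor(im,cv2.COLOR_BGR2HSV)
m=np.uint8((hsv[...,2]>190)&(hsv[...,1]>30)&(hsv[...,1]<130)&(hsv[...,0]>10)&(hsv[...,0]<32))*255
n,l,st,ce=cv2.connectedComponentsWithStats(m)
for k in range(1,n):
    if st[k,4]>300: print(st[k],ce[k].round(1),[np.round(t,1) for t in cv2.minAreaRect(np.argwhere(l==k)[:,::-1].astype(np.float32))])
plan([(tcp(h.pt(-.085,0,.026),H(35)),H(35),2),(tcp(h.pt(-.048,0,.021),H(35)),H(35),5)],1)
E
```

```text
t 18.82 tcp [ 0.5439 -0.0272  0.0966] tip s,w,z mm [-119.3    3.3   84. ] zdir(u,v,z) [ 0.82 -0.04 -0.57] F(u,v,z) [ 0.4 -1.   0.3] q [-25. -11. -36.  46.  53. -66.] -0.0 0.022
[[340.7, 194.4], [295.2, 161.2], [267.1, 198.1], [313.1, 232.1]]
[ 227  128  113  104 5583] [283.7 182. ] [array([286.5, 186.6]), array([102.2,  70.2]), np.float64(46.5)]
[ 137  199   56   55 1638] [164.4 225.9] [array([164.5, 225.8]), array([43.7, 38. ]), np.float64(41.6)]
[408 360  46  60 473] [431.3 390.9] [array([430.2, 390.2]), array([59.5, 43.2]), np.float64(87.6)]
[[1.0,1.2,-3.15,-0.0,-0.0,1.5,1],[1.05,1.25,-3.15,-0.0,-0.0,1.0,1],[0.45,0.6,-0.1,-0.0,-0.0,0.0,1],[0.45,0.6,-0.1,-0.0,-0.0,0.0,1],[0.4,0.6,-0.1,-0.0,-0.0,0.0,1],[0.45,0.55,-0.1,-0.0,-0.0,0.0,1],[0.45,0.6,-0.1,-0.0,-0.0,0.0,1]]
```

```bash
python3 - <<'E'
import cv2
im=cv2.imread("pics/top8.png"); 
cv2.imwrite("pics/top8c.png",cv2.resize(im[115:255,220:360],None,fx=4.2,fy=4.2,interpolation=cv2.INTER_CUBIC))
E
```

```text
(no output)
```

View pics/top8c.png

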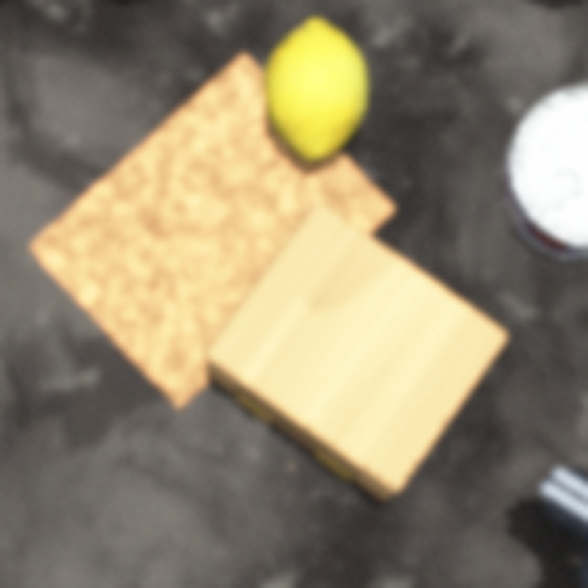

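Case top corners in the crop are (318,207), (508,336), (395,497) and (212,357); the mat's right corner is (396,210) and the lemon is untouched.

```bash
python3 - <<'E'
from h2 import *
p=np.array([(318,207),(508,336),(395,497),(212,357)])/4.2+[219.6,114.6]
P=ray("top",p,.062); print(P.round(4),P.mean(0))
for i in range(4):
    d=P[(i+1)%4]-P[i]; print(np.linalg.norm(d[:2]).round(4),np.degrees(np.arctan2(d[1],d[0])).round(1))
E
```

```text
[[0.699  0.0987 0.062 ]
 [0.6329 0.0029 0.062 ]
 [0.5514 0.0611 0.062 ]
 [0.6215 0.1523 0.062 ]] [0.62621822 0.07874606 0.062     ]
0.1163 -124.6
0.1001 144.5
0.1151 52.5
0.0942 -34.7
```

```bash
sed -i 's/^h.C=_c\[:2\]; y=h.YAW+_a;/h.C=np.array([.6275,.0795]); y=np.radians(54.2);/' h2.py
python3 - <<'E'
from h2 import *
h.state()
plan([(tcp(h.pt(-.085,0,.026),H(35)),H(35),2),(tcp(h.pt(-.048,0,.021),H(35)),H(35),5)],1)
E
```

```text
t 18.93 tcp [ 0.5472 -0.0265  0.1018] tip s,w,z mm [-115.     2.    89.2] zdir(u,v,z) [ 0.82 -0.05 -0.57] F(u,v,z) [ 0.5 -0.1  0.7] q [-25. -11. -36.  46.  53. -66.] 0.0 0.022
[[1.0,1.1,-3.15,-0.0,-0.0,1.5,1],[1.0,1.15,-3.15,-0.0,-0.0,2.0,1],[0.45,0.6,-0.1,-0.0,-0.0,-0.0,1],[0.4,0.6,-0.1,-0.0,-0.0,-0.0,1],[0.45,0.6,-0.1,-0.0,-0.0,-0.0,1],[0.45,0.6,-0.1,-0.0,-0.0,-0.0,1],[0.4,0.6,-0.1,-0.0,-0.0,-0.0,1]]
```

move_arm(
  plan=[
    [1,1.1,-3.15,0,0,1.5,1],
    [1,1.15,-3.15,0,0,2,1],
    [0,0,0,0,0,0,1],
    [0,0,0,0,0,0,1],
  ],
)

```text
clock: 19.42
tool_pos: [0.568, -0.0032, 0.0406]
orientation: [[-0.333, -0.813, 0.478], [-0.466, 0.583, 0.666], [-0.82, -0.001, -0.573]]
wrist_force: [-0.0, -1.4, 0.1]
grip_width: 0.002
```

```bash
python3 - <<'E'
from h2 import *
h.state()
plan([(tcp(h.pt(-.065,0,.0225),H(35)),H(35),2),(tcp(h.pt(-.047,0,.021),H(35)),H(35),3)],1)
E
```

```text
t 19.43 tcp [ 0.568  -0.0032  0.0406] tip s,w,z mm [-83.8  -0.   28. ] zdir(u,v,z) [ 0.82  0.   -0.57] F(u,v,z) [-1.1 -0.8  0.1] q [-22.  -3. -36.  38.  53. -67.] 0.0 0.022
[[0.55,0.75,-0.3,-0.0,0.0,-0.0,1],[0.55,0.8,-0.25,-0.0,0.0,-0.0,1],[0.35,0.5,-0.05,-0.0,0.0,-0.0,1],[0.35,0.45,-0.05,-0.0,0.0,-0.0,1],[0.35,0.5,-0.05,-0.0,0.0,-0.0,1]]
```

move_arm(
  plan=[
    [0.55,0.75,-0.3,0,0,0,1],
    [0.55,0.8,-0.3,0,0,0,1],
    [0.35,0.5,-0.05,0,0,0,1],
    [0.35,0.45,-0.05,0,0,0,1],
    [0.3,0.45,-0.05,0,0,0,1],
    [0,0,0,0,0,0,1],
  ],
)

```text
clock: 20.18
tool_pos: [0.5879, 0.0264, 0.0309]
orientation: [[-0.335, -0.812, 0.477], [-0.465, 0.583, 0.666], [-0.819, 0.002, -0.573]]
wrist_force: [0.5, -0.6, -0.1]
grip_width: -0.0
```

```bash
python3 - <<'E'
from h2 import *
h.state()
ths=np.r_[0,np.arange(4,92,4)]; phis=np.interp(ths,[0,90],[35,58])
plan(list(path3(ths,phis)),1)
E
```

```text
t 20.18 tcp [0.5879 0.0264 0.0309] tip s,w,z mm [-48.2   1.1  18.3] zdir(u,v,z) [ 0.82  0.   -0.57] F(u,v,z) [-0.2 -0.7 -0.1] q [-18.  -3. -37.  32.  51. -61.] -0.0 0.022
[[0.1,-0.05,1.2,-0.0,-0.0,-0.0,1],[0.15,0.2,0.9,-1.0,0.5,-0.0,1],[0.2,0.3,0.9,-0.5,0.5,-0.0,1],[0.25,0.3,0.8,-1.0,0.5,-0.0,1],[0.25,0.4,0.85,-1.0,1.0,-0.0,1],[0.3,0.4,0.75,-0.5,0.5,-0.0,1],[0.35,0.5,0.7,-1.0,0.5,-0.0,1],[0.35,0.5,0.65,-1.0,0.5,-0.0,1],[0.4,0.55,0.65,-0.5,0.5,-0.0,1],[0.45,0.55,0.55,-1.0,1.0,-0.0,1]] 

[[0.4,0.65,0.5,-1.0,0.5,-0.0,1],[0.5,0.6,0.45,-0.5,0.5,-0.0,1],[0.45,0.65,0.4,-1.0,0.5,-0.0,1],[0.45,0.65,0.3,-1.0,0.5,-0.0,1],[0.5,0.65,0.2,-0.5,1.0,-0.0,1],[0.45,0.7,0.2,-1.0,0.5,-0.0,1],[0.5,0.7,0.15,-1.0,0.5,-0.0,1],[0.5,0.65,0.05,-0.5,0.5,-0.0,1],[0.5,0.7,0.05,-1.0,0.5,-0.0,1],[0.5,0.7,-0.05,-1.0,1.0,-0.0,1]] 

[[0.5,0.7,-0.1,-0.5,0.5,-0.0,1],[0.5,0.7,-0.2,-1.0,0.5,-0.0,1],[0.5,0.65,-0.2,-1.0,0.5,-0.0,1]]
```

move_arm(
  plan=[
    [0.05,0,0.6,0,0,0,1],
    [0.05,-0.05,0.6,0,0,0,1],
    [0.15,0.2,0.9,-1,0.5,0,1],
    [0.2,0.3,0.9,-0.5,0.5,0,1],
    [0.25,0.3,0.8,-1,0.5,0,1],
    [0.25,0.4,0.85,-1,1,0,1],
    [0.3,0.4,0.75,-0.5,0.5,0,1],
    [0.35,0.5,0.7,-1,0.5,0,1],
    [0.35,0.5,0.65,-1,0.5,0,1],
    [0.4,0.55,0.65,-0.5,0.5,0,1],
  ],
)

```text
clock: 21.42
tool_pos: [0.6116, 0.0576, 0.1055]
orientation: [[-0.397, -0.812, 0.428], [-0.554, 0.583, 0.594], [-0.732, -0.001, -0.681]]
wrist_force: [0.1, -0.1, -2.0]
grip_width: 0.003
```

```bash
python3 - <<'E'
from h2 import *
h.state()
cv2.imwrite("pics/s9.png",cv2.resize(viewer.read_camera("scene")[130:310,180:400,::-1],None,fx=3,fy=3,interpolation=cv2.INTER_CUBIC))
ths=np.arange(36,84,3.); phis=np.interp(ths,[0,90],[35,58])
plan(list(path3(ths,phis)),1)
E
```

```text
t 21.43 tcp [0.6116 0.0576 0.1055] tip s,w,z mm [-11.    0.1  90.5] zdir(u,v,z) [ 0.73  0.   -0.68] F(u,v,z) [ 0.  -0.2 -2. ] q [-11.  -6. -28.  44.  42. -56.] 0.0 0.022
[[0.35,0.5,0.35,-1.0,1.0,-0.0,1],[0.3,0.45,0.4,-0.5,0.5,-0.0,1],[0.35,0.5,0.35,-0.5,0.5,-0.0,1],[0.35,0.5,0.3,-1.0,0.0,-0.0,1],[0.35,0.45,0.3,-0.5,0.5,-0.0,1],[0.35,0.5,0.2,-0.5,0.5,-0.0,1],[0.35,0.5,0.2,-0.5,0.5,-0.0,1],[0.35,0.5,0.2,-1.0,0.5,-0.0,1],[0.35,0.5,0.1,-0.5,0.5,-0.0,1],[0.4,0.5,0.1,-0.5,0.5,-0.0,1]] 

[[0.35,0.5,0.1,-0.5,0.5,-0.0,1],[0.4,0.55,0.05,-1.0,0.5,-0.0,1],[0.35,0.5,-0.0,-0.5,0.0,-0.0,1],[0.4,0.5,-0.05,-0.5,0.5,-0.0,1],[0.35,0.55,-0.05,-0.5,0.5,-0.0,1],[0.4,0.5,-0.1,-1.0,0.5,-0.0,1]]
```

The lift is loaded as expected (2 N down on the finger). Continuing past balance to upright.

move_arm(
  plan=[
    [0.35,0.5,0.35,-1,1,0,1],
    [0.3,0.45,0.4,-0.5,0.5,0,1],
    [0.35,0.5,0.35,-0.5,0.5,0,1],
    [0.35,0.5,0.3,-1,0,0,1],
    [0.35,0.45,0.3,-0.5,0.5,0,1],
    [0.35,0.5,0.2,-0.5,0.5,0,1],
    [0.35,0.5,0.2,-0.5,0.5,0,1],
    [0.35,0.5,0.2,-1,0.5,0,1],
    [0.35,0.5,0.1,-0.5,0.5,0,1],
    [0.4,0.5,0.1,-0.5,0.5,0,1],
  ],
)

```text
clock: 22.72
tool_pos: [0.6467, 0.1066, 0.1302]
orientation: [[-0.456, -0.812, 0.364], [-0.631, 0.584, 0.512], [-0.628, 0.004, -0.778]]
wrist_force: [-0.3, -0.4, 0.8]
grip_width: 0.003
```

```bash
python3 - <<'E'
from h2 import *
h.state()
ths=np.arange(66,85,3.); phis=np.interp(ths,[0,90],[35,58])
plan(list(path3(ths,phis)),1)
E
```

```text
t 22.73 tcp [0.6467 0.1066 0.1302] tip s,w,z mm [ 47.    0.4 113.1] zdir(u,v,z) [ 0.63  0.   -0.78] F(u,v,z) [-0.5  0.   0.8] q [ -3.  -2. -18.  50.  32. -50.] 0.0 0.022
[[0.45,0.55,0.25,-0.5,0.5,-0.0,1],[0.35,0.55,0.05,-1.0,0.0,-0.0,1],[0.4,0.5,0.0,-0.5,0.5,-0.0,1],[0.35,0.5,-0.05,-0.5,0.5,-0.0,1],[0.4,0.55,-0.05,-0.5,0.5,-0.0,1],[0.35,0.5,-0.1,-1.0,0.5,-0.0,1],[0.4,0.5,-0.1,-0.5,0.5,-0.0,1]]
```

move_arm(
  plan=[
    [0.45,0.55,0.3,-0.5,0.5,0,1],
    [0.35,0.55,0.1,-1,0,0,1],
    [0.4,0.5,0,-0.5,0.5,0,1],
    [0.35,0.5,0,-0.5,0.5,0,1],
    [0.4,0.55,0,-0.5,0.5,0,1],
    [0.35,0.5,-0.1,-1,0.5,0,1],
    [0.4,0.5,-0.1,-0.5,0.5,0,1],
    [0,0,0,0,0,0,1],
  ],
)

```text
clock: 23.72
tool_pos: [0.6731, 0.1429, 0.1309]
orientation: [[-0.488, -0.812, 0.32], [-0.677, 0.584, 0.448], [-0.551, 0.002, -0.835]]
wrist_force: [0.4, -0.4, -0.3]
grip_width: 0.003
```

```bash
python3 - <<'E'
from h2 import *
h.state()
cv2.imwrite("pics/s10.png",cv2.resize(viewer.read_camera("scene")[130:310,180:400,::-1],None,fx=3,fy=3,interpolation=cv2.INTER_CUBIC))
o=r.observe();R=o["orientation"];p=o["tool_pos"]
plan([(p-.055*R[:,2],R,4)],1)
E
```

```text
t 23.73 tcp [0.6731 0.1429 0.1309] tip s,w,z mm [ 90.2   0.2 112.5] zdir(u,v,z) [ 0.55  0.   -0.83] F(u,v,z) [-0.1 -0.5 -0.3] q [  2.   3. -11.  53.  26. -47.] 0.0 0.022
[[-0.45,-0.6,1.15,0.0,0.0,0.0,1],[-0.45,-0.65,1.15,0.0,0.0,0.0,1],[-0.4,-0.6,1.15,0.0,0.0,0.0,1],[-0.45,-0.6,1.15,0.0,0.0,0.0,1]]
```

View pics/s10.png

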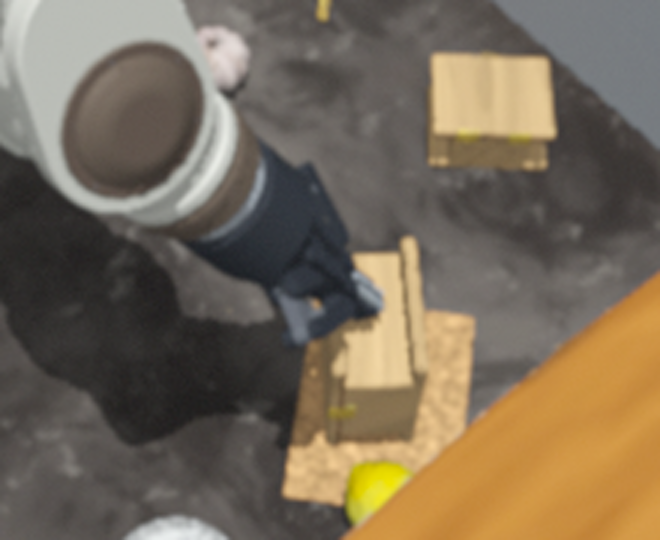

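The case stands on the mat, still turned about 10° from square. Retract, then grip it lightly across its 62 mm thickness and turn it square in place on the cork.

move_arm(
  plan=[
    [-0.45,-0.6,1.15,0,0,0,1],
    [-0.45,-0.65,1.15,0,0,0,1],
    [-0.4,-0.6,1.15,0,0,0,1],
    [-0.45,-0.6,1.15,0,0,0,1],
    [-1.8,-2.2,3,0,0,0,1],
    [-1.8,-2.2,3,0,0,0,0],
    [0,0,0,0,0,0,-1],
  ],
)

```text
clock: 24.65
tool_pos: [0.6201, 0.0726, 0.2422]
orientation: [[-0.485, -0.811, 0.327], [-0.676, 0.585, 0.448], [-0.555, -0.004, -0.832]]
wrist_force: [0.3, -0.1, 0.9]
grip_width: 0.419
```

```bash
python3 - <<'E'
from h2 import *
h.state()
a=cv2.resize(viewer.read_camera("scene")[150:300,200:350,::-1],None,fx=2.6,fy=2.6,interpolation=cv2.INTER_CUBIC)
b=cv2.resize(viewer.read_camera("top")[110:260,200:350,::-1],None,fx=2.6,fy=2.6,interpolation=cv2.INTER_CUBIC)
cv2.imwrite("pics/both11.png",cv2.hconcat([a,b]))
E
```

```text
t 24.65 tcp [0.6201 0.0726 0.2422] tip s,w,z mm [  2.3   1.9 223.9] zdir(u,v,z) [ 0.55 -0.   -0.83] F(u,v,z) [ 0.1 -0.3  0.9] q [ -5.  -4.  -6.  69.  28. -54.] 0.42 0.022
```

View pics/both11.png

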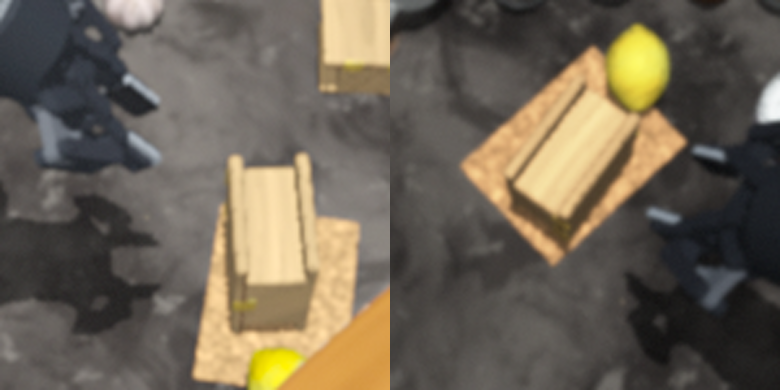

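Both views show it standing free on the mat. Scene corners: (229,156), (309,154), (316,276), and bottom (232,331), (305,329). In the top view the front lip runs (578,82)–(507,174).

```bash
python3 - <<'E'
import h
from h import *
a=lambda x,y:(199.6+x/2.6,149.6+y/2.6); b=lambda x,y:(199.6+(x-390)/2.6,109.6+y/2.6)
h.PIV=(-60,0,31)
print(fit("scene",[((60,50,31),a(229,156)),((60,50,-31),a(309,154)),((60,-50,-31),a(316,276)),((-60,-50,31),a(232,331)),((-60,-50,-31),a(305,329))],[228,18,10,270]))
q=ray("top",[b(578,82),b(507,174),b(640,116),b(567,217)],.12); print(q.round(4),q.mean(0))
for i,j in((0,1),(2,3),(0,2),(1,3)):
    d=q[j]-q[i]; print(np.linalg.norm(d),np.degrees(np.arctan2(d[1],d[0])))
x,w,y,_=fit("scene",[((60,50,31),a(229,156)),((60,50,-31),a(309,154)),((60,-50,-31),a(316,276)),((-60,-50,31),a(232,331)),((-60,-50,-31),a(305,329))],[228,18,10,270])[0]
t=np.radians(y); c=pt((x+31*np.cos(t))/1e3,(w+31*np.sin(t))/1e3,.12); print("scene centre",c,"yaw",43+y)
E
```

```text
(array([229.7,  21.4,   8.6, 268.3]), array([0.1, 0.8, 0.2, 0.3, 0. , 2.3, 0.7, 1.5, 0.4, 2. ]))
[[0.7312 0.1492 0.12  ]
 [0.6582 0.2031 0.12  ]
 [0.7044 0.1013 0.12  ]
 [0.6252 0.1572 0.12  ]] [0.67976394 0.15269624 0.12      ]
0.09070986934529476 143.55902882619344
0.09697367859324627 144.83611607441523
0.054824692324185686 -119.22434581432248
0.05655539683082621 -125.78506394743559
scene centre [0.68265276 0.15660049 0.12      ] yaw 51.6
```

```bash
cat >> h.py <<'E'
def Rdown(yaz):
    a=np.radians(yaz); y=np.array([np.cos(a),np.sin(a),0]); return np.c_[np.cross(y,-Z),y,-Z]
E
python3 - <<'E'
from h import *
R=Rdown(53); c=np.array([.681,.154,0])
Rm=Rdown(100)
plan([(c+.24*Z-[.03,.03,0],Rm,5),(c+.22*Z,R,4)],-1)
E
```

```text
[[0.5,0.85,0.0,-3.0,5.0,-7.0,-1],[0.55,0.85,0.05,-3.0,4.5,-7.5,-1],[0.5,0.8,0.0,-3.0,5.0,-7.0,-1],[0.5,0.85,0.05,-3.0,5.0,-7.0,-1],[0.55,0.85,0.0,-3.0,5.0,-7.5,-1],[0.5,0.85,0.05,-3.0,4.5,-7.0,-1],[0.6,0.6,-0.4,-0.0,0.0,-9.5,-1],[0.6,0.6,-0.4,-0.0,0.0,-9.5,-1],[0.6,0.6,-0.4,-0.0,0.0,-9.0,-1],[0.6,0.6,-0.4,-0.0,0.5,-9.5,-1]] 

[[0.6,0.6,-0.4,-0.0,-0.0,-9.5,-1]]
```

move_arm(
  plan=[
    [0.5,0.85,0,-3,5,-7,-1],
    [0.55,0.85,0.05,-3,4.5,-7.5,-1],
    [0.5,0.8,0,-3,5,-7,-1],
    [0.5,0.85,0.05,-3,5,-7,-1],
    [0.55,0.85,0,-3,5,-7.5,-1],
    [0.5,0.85,0.05,-3,4.5,-7,-1],
    [0.6,0.6,-0.4,0,0,-9.5,-1],
    [0.6,0.6,-0.4,0,0,-9.5,-1],
    [0.6,0.6,-0.4,0,0,-9,-1],
    [0.6,0.6,-0.4,0,0.5,-9.5,-1],
  ],
)

```text
clock: 26.0
tool_pos: [0.6748, 0.1495, 0.2217]
orientation: [[-0.884, 0.467, -0.005], [0.467, 0.884, 0.002], [0.006, -0.0, -1.0]]
wrist_force: [0.1, 0.5, 0.1]
grip_width: 0.999
```

move_arm(
  plan=[
    [0.6,0.6,-0.4,0,0,-9.5,-1],
    [0,0,0,0,0,0,-1],
    [0,0,0,0,0,0,-1],
  ],
  grip_force=20,
)

```text
clock: 26.38
tool_pos: [0.6806, 0.1547, 0.2188]
orientation: [[-0.8, 0.6, -0.004], [0.6, 0.8, 0.003], [0.004, 0.0, -1.0]]
wrist_force: [-0.6, 0.4, 0.1]
grip_width: 1.001
```

```bash
python3 - <<'E'
from h import *
state(); print(r.observe()["orientation"].round(3).tolist())
R=Rdown(53); c=np.array([.681,.154,0])
plan([(c+.15*Z,R,2),(c+.108*Z,R,4)],-1)
E
```

```text
t 26.38 tcp [0.6806 0.1547 0.2188] tip s,w,z mm [257.6  26.2 196.8] zdir(u,v,z) [-0.  0. -1.] F(u,v,z) [-0.1  0.7  0.1] q [13. 26. 32. 96.  0. 50.] 1.0 0.022
[[-0.8, 0.6, -0.004], [0.6, 0.8, 0.003], [0.004, 0.0, -1.0]]
[[0.0,-0.05,-3.45,-0.0,-0.0,-0.0,-1],[0.05,-0.0,-3.45,-0.0,-0.0,-0.0,-1],[-0.0,-0.0,-1.05,-0.0,-0.0,-0.0,-1],[-0.0,-0.0,-1.05,-0.0,-0.0,-0.0,-1],[-0.0,-0.0,-1.05,-0.0,-0.0,-0.0,-1],[-0.0,-0.0,-1.05,-0.0,-0.0,-0.0,-1]]
```

move_arm(
  plan=[
    [0,0,-3.45,0,0,0,-1],
    [0,0,-3.45,0,0,0,-1],
    [0,0,-1.05,0,0,0,-1],
    [0,0,-1.05,0,0,0,-1],
    [0,0,-1.05,0,0,0,-1],
    [0,0,-1.05,0,0,0,-1],
    [0,0,0,0,0,0,-0.7],
  ],
)

```text
clock: 27.25
tool_pos: [0.6805, 0.1545, 0.1076]
orientation: [[-0.798, 0.603, -0.004], [0.603, 0.798, 0.003], [0.005, 0.0, -1.0]]
wrist_force: [-0.9, -0.8, -0.6]
grip_width: 0.855
```

move_arm(
  plan=[
    [0,0,0,0,0,0,-0.6],
    [0,0,0,0,0,0,-0.5],
    [0,0,0,0,0,0,-0.45],
    [0,0,0,0,0,0,-0.4],
    [0,0,0,0,0,0,-0.4],
  ],
  grip_force=20,
)

```text
clock: 27.88
tool_pos: [0.681, 0.1546, 0.1092]
orientation: [[-0.798, 0.603, -0.002], [0.603, 0.798, 0.003], [0.003, 0.002, -1.0]]
wrist_force: [-1.6, -0.4, 5.0]
grip_width: 0.729
```

```bash
python3 - <<'E'
from h import *
state()
E
```

```text
t 27.88 tcp [0.681  0.1546 0.1092] tip s,w,z mm [257.8  25.7  87.2] zdir(u,v,z) [ 0.  0. -1.] F(u,v,z) [-1.4  0.8  5. ] q [13. 25. 19. 83.  0. 50.] 0.73 0.022
```

The grip measures 62 mm, as it should. Twisting 10° to square, then releasing.

move_arm(
  plan=[
    [0,0,0,0,0,-2,-0.4],
    [0,0,0,0,0,-2,-0.4],
    [0,0,0,0,0,-2,-0.4],
    [0,0,0,0,0,-2,-0.4],
    [0,0,0,0,0,-2,-0.4],
    [0,0,0,0,0,0,-0.4],
    [0,0,0,0,0,0,-0.55],
    [0,0,0,0,0,0,-0.7],
    [0,0,0,0,0,0,-0.85],
    [0,0,0,0,0,0,-1],
  ],
)

```text
clock: 29.12
tool_pos: [0.6807, 0.1544, 0.1082]
orientation: [[-0.68, 0.733, -0.002], [0.733, 0.68, 0.003], [0.004, 0.0, -1.0]]
wrist_force: [0.3, -0.3, 0.1]
grip_width: 0.999
```

move_arm(
  plan=[
    [0,0,0,0,0,0,-1],
    [0,0,2,0,0,0,-1],
    [0,0,3,0,0,0,-1],
    [0,0,4,0,0,0,-1],
    [-2.5,-1,4,0,0,0,-1],
    [-5,-2,0,0,0,0,-1],
    [-6,-2,0,0,0,0,-1],
    [-6,-2,0,0,0,0,-1],
    [-6,-2,0,0,0,0,-1],
    [0,0,0,0,0,0,-1],
  ],
)

```text
clock: 30.38
tool_pos: [0.4248, 0.0644, 0.2397]
orientation: [[-0.68, 0.733, 0.0], [0.733, 0.68, 0.004], [0.002, 0.003, -1.0]]
wrist_force: [1.0, -0.2, 0.4]
grip_width: 0.997
```

```bash
python3 - <<'E'
from h import *
state()
a=cv2.resize(viewer.read_camera("scene")[150:300,200:350,::-1],None,fx=2.6,fy=2.6,interpolation=cv2.INTER_CUBIC)
b=cv2.resize(viewer.read_camera("top")[110:260,200:350,::-1],None,fx=2.6,fy=2.6,interpolation=cv2.INTER_CUBIC)
cv2.imwrite("pics/both12.png",cv2.hconcat([a,b]))
E
```

```text
t 30.38 tcp [0.4248 0.0644 0.2397] tip s,w,z mm [  9.  134.5 217.7] zdir(u,v,z) [ 0.  0. -1.] F(u,v,z) [ 0.6 -0.8  0.4] q [  8. -12.  -7.  94.   0.  56.] 1.0 0.022
```

View pics/both12.png

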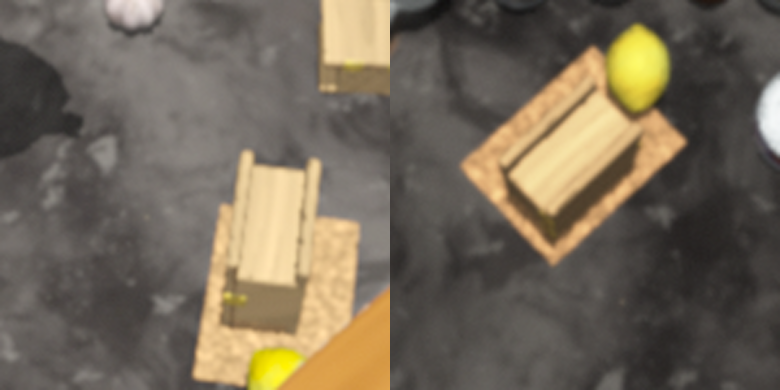

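The case now stands upright with its edges parallel to the mat's and the whole footprint on it. The lemon (638,68), the tin and the garlic are where they were, and the arm is clear.

```bash
python3 - <<'E'
from cell import ticket
print(ticket.hand_in())
E
```

```text
the job is handed in; nothing more can be done
None
```

The case stands upright and, by eye, squarely on the cork mat, and I handed the job in at about 30 s. It did slide a little on the worktop during the lay-down.

- **First tip:** I hooked the back groove and tipped the case onto the end nearer the mat. The camera fit showed no measurable slide.
- **Lay-down:** I used the shut fingertips as a pin, entering the groove from the side, and lowered the case onto its other broad face. Near the end the pin probably slipped off the lip. The case slid about 13 mm back and yawed about 8° further, to roughly 10° off the mat's direction. I saw no load on the pin over the last few degrees, so it may have settled a little freely there.
- **Second tip:** I tipped the case up about its other end by the front groove, and it stood on the mat turned about 10°.
- **Squaring up:** I gripped the standing case lightly across its 62 mm thickness, turned it 10° in place on the cork without raising it, and released it. You did not ask for this step.

**Last checks:** in both views the case is upright, parallel to the mat and wholly on it. Its centre is about 15 mm off the mat's centre each way, going by the fit before the turn. The lemon, the tin and the garlic looked unmoved, and the arm was clear. I used 14 pictures against the budget of 10.

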